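# Sweep the bed of a label heat-seal press and fit its lower platen

### The arm

A 7-joint arm with a two-finger parallel gripper is mounted at the origin on the work surface; the furniture and walls round the work are solid. World frame = base frame: x ahead of the robot, y to its left, z up, the work surface at z = 0. Lengths are in m, angles in rad, forces in N, time in s.
With the tool pointing down it reaches from about 0.35 to 0.9 m from the base axis. Payload 7.2 kg.
Tool frame: the origin (TCP) lies at the very end of the fingers, on their centre line; the grasp point (between the pads) lies 19 mm behind it; z points along the fingers, x is the direction in which the jaws open and shut, and the axes are right-handed (so a half turn about z gives the same grasp; the last joint's range is limited). The gripper opens to 88 mm and grips with 3 to 60 N. Pads are 20 mm wide; open, the fingers measure 115 mm over their backs; the gripper's body (75 mm by 178 mm) begins 61 mm behind the grasp point.
Start: joints at [-1.355, 0.411, -0.013, 1.596, 0.006, 1.134, -0.082], TCP at [0.175, 0.6, 0.223] pointing down, gripper open.
Joint ranges: [-2.95, 2.95], [-0.29, 1.99], [-1.47, 1.44], [0.14, 2.54], [-1.03, 4.17], [0.13, 1.85], [-2.86, 2.86]. Speed limits (rad/s): [2.39, 2.39, 3.01, 3.01, 3.14, 3.14, 3.14].

### API

Orientations are given as a unit quaternion [w, x, y, z].
In Python, from workcell import arm gives the robot as it stands.
- The arm moves only by the shell command python3 -m handwheel 'ROWS' [FORCE]. ROWS is a JSON object of lists of equal length, an entry for each row: "gripper": the finger opening in cm, from 0 to 8.78; "offset": the shift along the tool's x, y, z in cm, a list of three; "delta_rot": the turn, a rotation vector about the tool's x, y, z in rad, a list of three. A call has 1 to 5 rows; each row shifts and turns the commanded pose from where the row before left it, along the tool's axes as they then stand; what a row does not reach is not made up. A row lasts 1/8 s, in which the tool goes at most 62.5 mm and 10.7 degrees, less where a joint would pass 70% of its speed; a pose out of reach is approached as far as the arm can. A call is refused whole if a number of a shift passes 6.25 or a number of a turn 0.188, either way. A call with a gripper value outside its range is refused whole. The fingers move at their own pace and stop on an object; FORCE is the grip in N (left out, the last holds). Time passes only in rows, so rows that do not move let the fingers close. It gives the time, the measured TCP pose, the force and the opening at its end, in the units of the state.
- arm.observe(): the state, without advancing time (a new reading comes with each control period).
- arm.capture(name): name is "side" or "top" or "wrist"; returns the picture (400x640x3 uint8, red, green, blue); there is no depth.
- arm.get_calibration(name): a dict with "K" (3x3 intrinsics, pixels), "world_from_camera" (4x4, takes a point from camera to world coordinates). Camera axes: x right, y up, looking along -z (the intrinsics and any distortion apply to the point x, -y, -z); pixel columns grow to the right and rows downward; lengths in m; the calibration is good to about 2 mm. The wrist camera is an equidistant fisheye: a pixel r from the principal point sees the ray r / f radians off the axis. A picture is of the moment at which its call begins: read the wrist's pose just before it. get_calibration takes no time and is no camera call; for the wrist camera it gives the pose at the moment of the call.
- arm.close_job(): hands the job in, once; it reports no verdict.
The state is a dict: "t": time; "q": joint angles; "qvel": joint speeds; "joint_efforts": joint torques, N m; "tcp_pos": TCP position; "orientation": TCP orientation; "wrist_force": force on the tool from outside, world axes, zero at the start; "wrist_torque": the same for the moment, N m; "gripper_width": opening from 0.0 (shut) to 1.0 (fully open).
Only numpy, scipy, OpenCV 4.12 (cv2) and the standard library are available. Lean on these libraries where they do the work, as an engineer would, in place of code of your own. Each camera call takes 0.05 s, during which the arm holds its last target.

### The job

The rocking bed of the label press is littered with broken-off scrap, so its lower platen would not sit flat: pick up the clothes brush and, with the bristles bearing on the bed all the way with a light, steady pressure of about 5 N, sweep all four scrap pieces over the right-hand edge into the press's scrap pan, without touching the scrap with the gripper. Then lay the brush back down on the counter well clear of the press and seat the platen on the bed's two dowels, pad up, fully home and flat on the bed. Leave the mug, the stapler, the pin tin and the tag pack where they stand.

Things in the scene. Friction and masses are not known exactly. Their poses are not given: they have to be found in the camera images.
- press: Label heat-seal press, fixed to the counter, head standing open behind the bed. Origin on the counter under the centre of the platen seat; x points away from the operator to the column, y to the press's left, z up (it may stand turned). Base x -78 to 157, y -70 to 90 mm, 30 mm high. Column and open head: x 100 mm and beyond, up to z 380 mm. Nothing stands over the bed, nothing tall in front.
- bed_rocker: Floating bed of the press: stiff flat aluminium plate, x -72 to 72, y -78 to 78 mm, on a pivot shaft along x under its middle. Origin on the shaft, 38 mm over the counter; axes as the press. Springs hold it level (1.7 N m/rad); a load off the middle rocks it down on that side to a hard stop at 0.10 rad (some 2.5 N at 65 mm from the shaft). Over the shaft it does not give way.
- bed (a point): Centre of the bed's top face and of the platen seat, 50 mm over the counter when level, axes as the bed. The bed's right edge (y -78 mm) is open to the scrap pan. Two round-topped steel dowels, 10 mm diameter, stand 13.5 mm high on the bed at x 45, y -17 and 17 mm. The platen is home when its origin lies here, x axes the same way.
- pan (a point): Centre of the scrap pan's floor, 5 mm over the counter, axes as the press. The open steel pan adjoins the press's right side: inside it reaches x -72 to 72, y -59 to 62 mm from here (to the base's flank), with 34 mm high walls in front, behind and on the right; the bed's right edge lies over its y 54 mm, 45 mm above the floor.
- lint_brush: Wooden clothes brush, 222 mm, 110 g, lying on its bristles. Origin at the centre of its underside, z up, y along the brush to the handle's end. Bristle block (does not bend) x -15 to 15, y -105 to 1, z 0 to 18 mm; head x -19 to 19, y -111 to 23, z 18 to 31 mm; handle x -10 to 10, y 23 to 111, z 18 to 31 mm. Pinch it across the handle (20 mm); it can pivot a little in the grip.
- platen: Exchangeable lower platen, 280 g: aluminium plate 124 x 56 x 14 mm (x, y, z), black rubber pad on top to 22 mm (x -59 to 27 mm). Origin at the centre of its flat underside, x along its length, z up. Two through holes of 13 mm at x 45, y -17 and 17 mm, in the bare metal end, drop over the bed's dowels with 1.5 mm play all round. Starts flat, pad up; pinch it across its 56 mm width.
- coat_button: Scrap: black coat button, 27 mm diameter, 8.5 mm thick, origin under its centre.
- snap_cap: Scrap: domed steel snap cap, 22 mm diameter, 8 mm thick, origin under its centre.
- hanger_clip: Scrap: broken grey hanger clip, 28 x 14 x 12 mm, origin under its centre.
- buckle_piece: Scrap: L-shaped corner of a brass buckle, 26 x 22 x 7 mm, origin under its centre. All four scrap pieces start on the bed within x -65 to 20 mm, y -58 to 30 mm of point bed.
- mug: Bystander: stoneware mug, 78 x 109 x 90 mm, origin under its middle.
- stapler: Bystander: desk stapler, 36 x 168 x 49 mm, origin under its middle.
- pin_tin: Bystander: round red tin, 60 mm diameter, 23 mm high, origin under its centre.
- tag_pack: Bystander: tied pack of pick-up tags, 49 x 93 x 23 mm, origin under its centre.
Things that resemble listed ones, but are neither listed nor needed, are in the scene too. What is shaped like the platen but turquoise is not meant.

How it is judged:
On the way, in this order (a step that is already met when the one before it is completed fails the run):
1. the held brush's bristles bear on the bed (over 2 N) (contact force between lint_brush and bed_rocker above 2 N and contact force between the fingers and lint_brush above 1 N), for 0.15 s.
2. with the held brush still bearing (over 2 N), all four scrap pieces have been swept past the middle of the bed (all of step 1 and y of each of coat_button, snap_cap, hanger_clip, buckle_piece in the frame of press below -0.02 m), for 0.05 s.
3. with the held brush still bearing (over 2 N), all four scrap pieces have reached the bed's right-hand edge or gone over it (all of step 1 and y of each of coat_button, snap_cap, hanger_clip, buckle_piece in the frame of press below -0.072 m), for 0.05 s.
At the end, for the whole second after the job is handed in: All four scrap pieces lie in the scrap pan; the platen sits on the dowels, underside within 2 mm of the bed, within 4 mm of its seat and flat on it within 0.03 rad; the brush rests on the counter, its origin below 25 mm and over 150 mm from the seat, clear of the press; all released and still (x of coat_button in the frame of pan between -0.0745 and 0.0745 m and y of coat_button in the frame of pan between -0.061 and 0.064 m and z of each of coat_button, snap_cap, hanger_clip, buckle_piece in the frame of pan below 0.03 m and x of snap_cap in the frame of pan between -0.0745 and 0.0745 m and y of snap_cap in the frame of pan between -0.061 and 0.064 m and x of hanger_clip in the frame of pan between -0.0745 and 0.0745 m and y of hanger_clip in the frame of pan between -0.061 and 0.064 m and x of buckle_piece in the frame of pan between -0.0745 and 0.0745 m and y of buckle_piece in the frame of pan between -0.061 and 0.064 m and distance between platen and bed below 0.004 m and z of platen in the frame of bed between -0.002 and 0.002 m and angle between the z axis of platen and the z axis of bed, either way round below 0.03 rad and angle between the x axis of platen and the x axis of bed, either way round below 0.08 rad and linear speed of each of platen, lint_brush below 0.02 m/s and height (world z) of lint_brush below 0.025 m and horizontal distance between lint_brush and bed above 0.15 m and contact force between lint_brush and press below 0.1 N); the robot touches nothing.
It fails at once if the gripper pushes or picks the scrap itself (contact force between any of the fingers, the arm and coat_button above 0.5 N or contact force between any of the fingers, the arm and snap_cap above 0.5 N or contact force between any of the fingers, the arm and hanger_clip above 0.5 N or contact force between any of the fingers, the arm and buckle_piece above 0.5 N).
It fails at once if the brush is pressed hard on the bed (over 15 N) (contact force between lint_brush and bed_rocker above 15 N).
It fails at once if a bystander is pushed more than 30 mm (distance of any of mug, stapler, pin_tin, tag_pack from where it was at the start of the episode above 0.03 m).
It also fails if it takes over 72 s, if anything falls off the work surface, if the arm or the gripper's body presses on something with over 40 N, if the wrist force passes 120 N, or if a joint passes its speed limit or range.

## Working session

There is one attempt and no reset: what is moved stays moved. The work goes in short steps, Python scripts to look and compute and a shell command to move; the robot and the scene stay as the last step left them, time stands still between calls to the robot, and variables do not carry over. Pictures are saved under pics/ and viewed, and the job is handed in when it is done.

```bash
mkdir -p pics; ls
python3 - <<'E'
from workcell import arm
import cv2,numpy as np
print(arm.observe())
for n in ["side","top","wrist"]:
    c=arm.get_calibration(n);print(n,np.round(c["K"],1).tolist(),np.round(c["world_from_camera"],3).tolist(),[k for k in c])
    cv2.imwrite(f"pics/{n}0.png",arm.capture(n)[:,:,::-1])
E
```

```text
pics
{'t': 0.0, 'q': array([-1.35521201,  0.41190869, -0.01270755,  1.59703096,  0.00557895,
        1.13431233, -0.08219246]), 'qvel': array([ 0.00061473, -0.00115599, -0.00125449, -0.00124907,  0.00033973,
        0.00079641, -0.00140781]), 'joint_efforts': array([-9.89230875e-05, -5.87949836e+01,  6.41376413e-01, -2.91084462e+01,
       -5.39039739e-02,  1.79045118e-02,  1.53528363e-04]), 'tcp_pos': array([0.17488871, 0.59950312, 0.22180899]), 'orientation': array([ 5.25528311e-04,  7.99991070e-01,  6.00011357e-01, -6.19018139e-04]), 'wrist_force': array([0.27764164, 0.02789952, 0.05757861]), 'wrist_torque': array([-0.03715451,  0.00557031,  0.02903734]), 'gripper_width': 0.9968511921430319}
side [[450.2, 0.0, 320.9], [0.0, 450.2, 206.3], [0.0, 0.0, 1.0]] [[0.957, 0.135, -0.257, 0.121], [-0.29, 0.492, -0.821, -1.455], [0.016, 0.86, 0.51, 0.887], [0.0, 0.0, 0.0, 1.0]] ['K', 'world_from_camera']
top [[421.8, 0.0, 313.7], [0.0, 421.8, 198.4], [0.0, 0.0, 1.0]] [[0.023, 0.995, -0.094, 0.467], [-1.0, 0.024, 0.019, -0.124], [0.021, 0.094, 0.995, 1.223], [0.0, 0.0, 0.0, 1.0]] ['K', 'world_from_camera']
wrist [[309.7, 0.0, 319.9], [0.0, 309.7, 201.2], [0.0, 0.0, 1.0]] [[0.279, -0.915, -0.291, 0.095], [0.96, 0.266, 0.085, 0.623], [-0.001, -0.303, 0.953, 0.384], [0.0, 0.0, 0.0, 1.0]] ['K', 'world_from_camera']
```

View pics/top0.png

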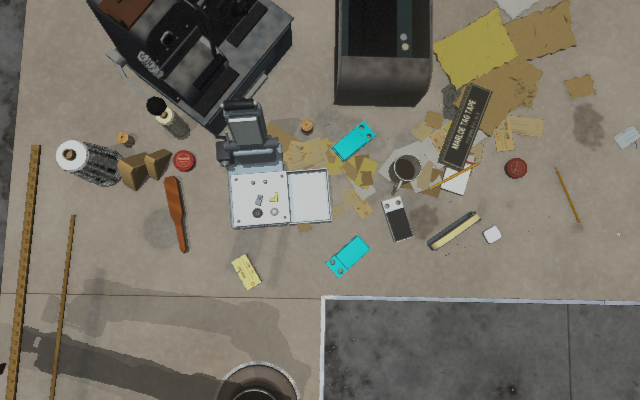

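View pics/side0.png

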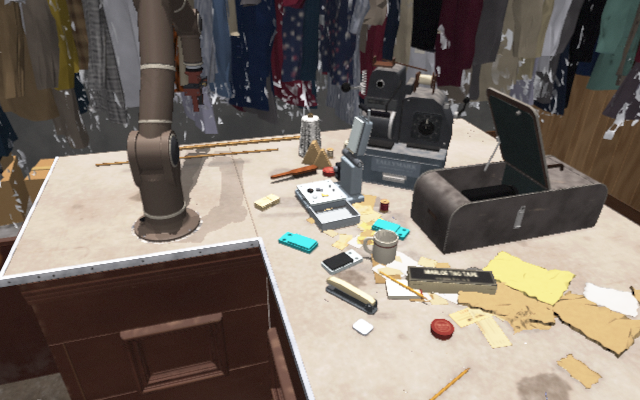

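View pics/wrist0.png

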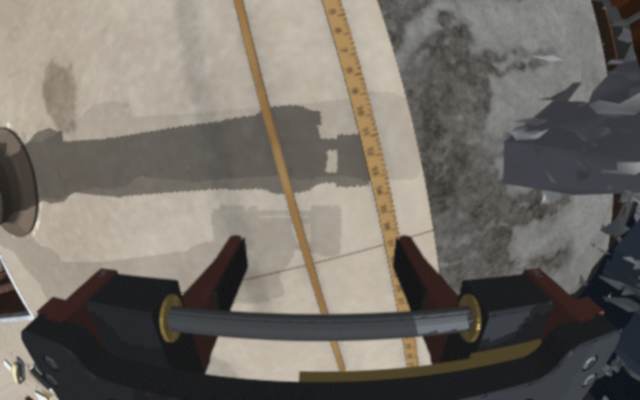

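```bash
cat > h.py <<'E'
from workcell import arm
import cv2,numpy as np
from scipy.spatial.transform import Rotation as R
def project(name,P,cal=None):
    c=cal or arm.get_calibration(name);K=np.array(c["K"]);T=np.array(c["world_from_camera"])
    P=np.atleast_2d(P);p=(P-T[:3,3])@T[:3,:3]
    p=p*[1,-1,-1]
    if name=="wrist":
        r=np.linalg.norm(p[:,:2],axis=1);th=np.arctan2(r,p[:,2]);d=p[:,:2]/np.maximum(r,1e-9)[:,None]*th[:,None]
    else: d=p[:,:2]/p[:,2:]
    return d*[K[0,0],K[1,1]]+K[:2,2]
def ray(name,uv,cal=None):
    c=cal or arm.get_calibration(name);K=np.array(c["K"]);T=np.array(c["world_from_camera"])
    uv=np.atleast_2d(np.array(uv,float));d=(uv-K[:2,2])/[K[0,0],K[1,1]]
    if name=="wrist":
        th=np.linalg.norm(d,axis=1);v=np.c_[d/np.maximum(th,1e-9)[:,None]*np.sin(th)[:,None],np.cos(th)]
    else: v=np.c_[d,np.ones(len(d))]
    v=v*[1,-1,-1]
    return T[:3,3],v@T[:3,:3].T
def onplane(name,uv,z,cal=None):
    o,v=ray(name,uv,cal);return o+v*((z-o[2])/v[:,2])[:,None]
def crop(img,x0,x1,y0,y1,s,fn):
    cv2.imwrite(fn,cv2.resize(img[y0:y1,x0:x1],None,fx=s,fy=s,interpolation=cv2.INTER_CUBIC))
E
python3 - <<'E'
from h import *
t=cv2.imread("pics/top0.png")
crop(t,140,340,90,290,3,"pics/topL.png")
crop(t,310,520,120,290,3.5,"pics/topR.png")
E
```

```text
(no output)
```

View pics/topL.png

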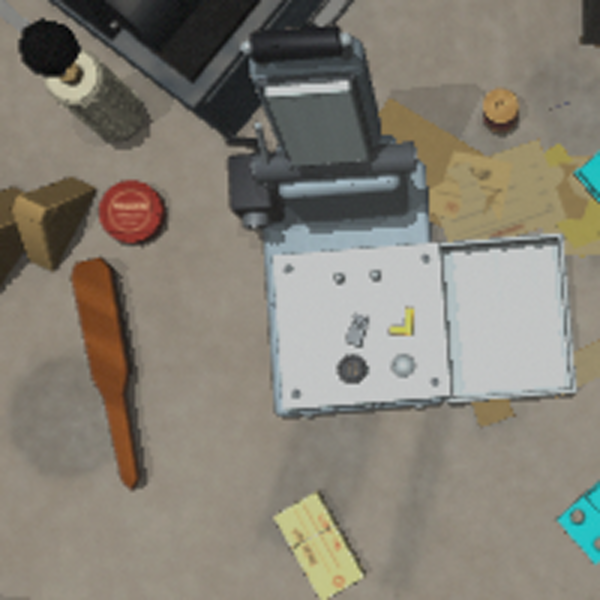

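View pics/topR.png

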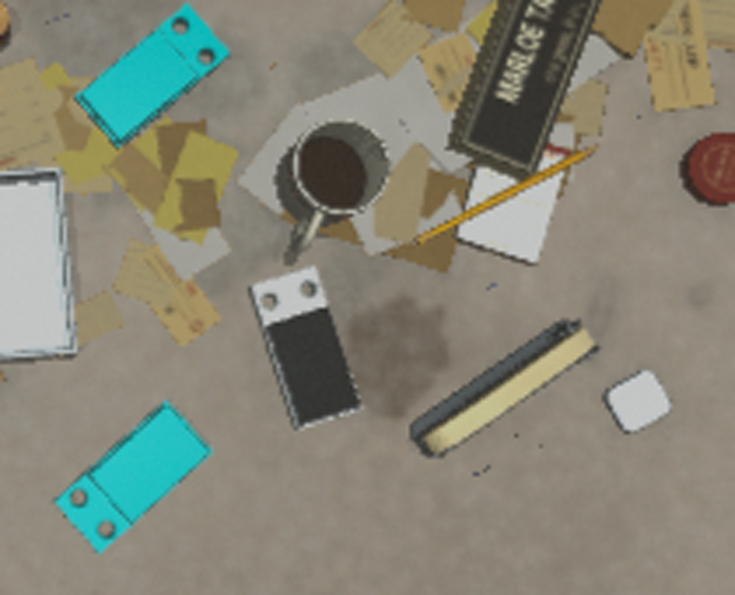

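Run:
```python
from h import *
f=lambda p:np.array(p)/3+[140,90]
def g(p,z): return np.round(onplane("top",f(p),z)*1000,0)[:,:2].tolist()
print("brush head end, mid, handle end",g([(95,262),(120,378),(131,486)],.031))
print("bed corners BL BR FR FL",g([(275,252),(437,243),(445,398),(278,410)],.05))
print("dowels",g([(339,279),(376,276)],.06))
print("button,cap,clip,buckle",g([(352,369),(403,365),(357,329),(403,322)],.055))
print("tin",g([(132,212)],.02),"tag",g([(320,545)],.02))
h=lambda p:np.array(p)/3.5+[310,120]
print("platen corners",np.round(onplane("top",h(np.array([(250,285),(318,266),(360,405),(298,428)])),.018)*1000).tolist())
print("holes",np.round(onplane("top",h(np.array([(269,301),(307,289)])),.014)*1000).tolist())
# brush mask
t=cv2.imread("pics/top0.png");hsv=cv2.cvtColor(t,cv2.COLOR_BGR2HSV)
m=cv2.inRange(hsv,(3,120,60),(14,255,255));m[:,:160]=0;m[:,200:]=0;m[:173]=0;m[260:]=0
ys,xs=np.nonzero(m);P=onplane("top",np.c_[xs,ys],.031)[:,:2]
c=P.mean(0);u,s,v=np.linalg.svd(P-c);a=v[0];a=a if a[0]<0 else -a
pr=(P-c)@a;print(len(xs),c,a,pr.min(),pr.max())
for lo in np.arange(-.12,.14,.02):
    k=(pr>lo)&(pr<lo+.02)
    if k.any(): print(round(lo+.01,2),np.round(((P-c)@[-a[1],a[0]])[k].mean()*1000,1),k.sum())
```

```text
brush head end, mid, handle end [[630.0, 256.0], [521.0, 227.0], [421.0, 212.0]]
bed corners BL BR FR FL [[641.0, 84.0], [653.0, -66.0], [509.0, -78.0], [494.0, 75.0]]
dowels [[616.0, 23.0], [620.0, -11.0]]
button,cap,clip,buckle [[533.0, 8.0], [538.0, -39.0], [570.0, 5.0], [578.0, -37.0]]
tin [[681.0, 227.0]] tag [[370.0, 36.0]]
platen corners [[577.0, -342.0, 18.0], [594.0, -399.0, 18.0], [481.0, -433.0, 18.0], [461.0, -383.0, 18.0]]
holes [[565.0, -359.0, 14.0], [575.0, -390.0, 14.0]]
746 [0.5438676  0.24211821] [-0.97175226 -0.23600328] -0.09114759823245458 0.12611766710578642
-0.09 -0.4 43
-0.07 0.2 92
-0.05 -0.0 89
-0.03 0.0 90
-0.01 -0.1 88
0.01 0.4 87
0.03 -0.2 67
0.05 -0.1 48
0.07 -0.0 47
0.09 -0.2 46
0.11 0.1 41
0.13 0.0 8
```

Candidates (top view). The brush is the brown wooden one at (176,213), with its handle towards the operator; the two rulers at left are not it. The platen is the grey one with a black pad at (397,218), not the turquoise ones at (353,140) and (348,256). The tins are at (184,160) and (516,168). The crop confirms the brush, with its wide head at the top and handle end at (183,251). I'm moving to it now.

```bash
cat >> h.py <<'E'
def go(target,xang=None):
    """remaining tool-axis shift (cm) and turn about tool z (rad) to target TCP / tool-x heading (deg)"""
    s=arm.observe();w,x,y,z=s["orientation"];Rm=R.from_quat([x,y,z,w]).as_matrix()
    d=Rm.T@(np.array(target)-s["tcp_pos"])*100
    print("t",round(s["t"],2),"tcp",np.round(s["tcp_pos"],4),"F",np.round(s["wrist_force"],2),"g",round(s["gripper_width"],3))
    print("tool shift cm",np.round(d,2),"|",round(float(np.linalg.norm(d)),2))
    if xang is not None:
        X=np.array([np.cos(np.radians(xang)),np.sin(np.radians(xang)),0]);Z=np.array([0,0,-1.]);T=np.c_[X,np.cross(Z,X),Z]
        print("rotvec",np.round(R.from_matrix(Rm.T@T).as_rotvec(),4))
E
python3 -m handwheel '{"gripper":[8.7,8.7,8.7,8.7,8.7],"offset":[[-3.3,5.1,0],[-3.3,5.1,0],[-3.3,5.1,0],[-3.3,5.1,0],[-3.3,5.1,0]],"delta_rot":[[0,0,-0.175],[0,0,0],[0,0,0],[0,0,0],[0,0,0]]}' 60; python3 -c "
from h import *
go([.494,.230,.19],103.7)"
```

```text
t: 0.78
tcp_pos: [0.4044, 0.3992, 0.2226]
orientation: [-0.0, 0.744, 0.668, -0.0]
wrist_force: [-0.2, 0.1, -0.1]
gripper_width: 0.988
t 0.78 tcp [0.4044 0.3992 0.2226] F [-0.21  0.15 -0.1 ] g 0.988
tool shift cm [-15.85  10.74   3.26] | 19.42
rotvec [-1.000e-04 -1.000e-04 -3.478e-01]
```

```bash
python3 -m handwheel '{"gripper":[8.7,8.7,8.7,8.7,8.7],"offset":[[-4.3,2.9,0.8],[-4.3,2.9,0.8],[-4.3,2.9,0.8],[0,0,0],[0,0,0]],"delta_rot":[[0,0,0],[0,0,0],[0,0,0],[0,0,-0.174],[0,0,-0.174]]}' 60; python3 -c "
from h import *
go([.494,.230,.19],103.7)
cv2.imwrite('pics/w1.png',arm.capture('wrist')[:,:,::-1])"
```

```text
t: 1.4
tcp_pos: [0.4759, 0.262, 0.1984]
orientation: [-0.0, 0.616, 0.788, -0.0]
wrist_force: [0.2, -0.3, -0.6]
gripper_width: 0.991
t 1.4 tcp [0.4759 0.262  0.1984] F [ 0.15 -0.3  -0.6 ] g 0.991
tool shift cm [-3.55  0.99  0.84] | 3.78
rotvec [-0.0006  0.0003  0.0041]
```

View pics/w1.png

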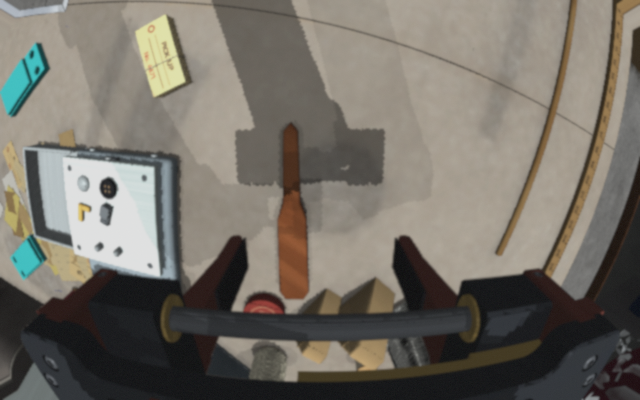

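The wrist view shows the brush at (291,210), handle tip (290,126), head end (294,296), and the bed with four scrap pieces near (95,195). I'll refine both poses from this.

Run:
```python
from h import *
cal=arm.get_calibration("wrist")
im=cv2.imread("pics/w1.png");hsv=cv2.cvtColor(im,cv2.COLOR_BGR2HSV)
m=cv2.inRange(hsv,(3,130,50),(16,255,255));m[:,:270]=0;m[:,320:]=0;m[:115]=0;m[302:]=0
ys,xs=np.nonzero(m);P=onplane("wrist",np.c_[xs,ys],.029,cal)[:,:2]
H=P[:,0]<.49
# ends via extreme; axis via midline
c=P.mean(0);u,s,v=np.linalg.svd(P-c);a=v[0];a=a if a[0]<0 else -a
pr=(P-c)@a;n=np.array([-a[1],a[0]]);L=[]
for lo in np.arange(-.13,.15,.02):
    k=(pr>lo)&(pr<lo+.02)
    if k.sum()>5: w=((P-c)@n)[k];L.append((round(lo+.01,2),round((w.max()+w.min())*500,1),round((w.max()-w.min())*1000,1)))
print(c,a,np.degrees(np.arctan2(a[1],a[0])),pr.min(),pr.max());print(L)
for h in (.111,): print("origin",c+a*(pr.max()-.111),c+a*(pr.min()+.111))
# bed
g=cv2.inRange(hsv,(0,0,190),(180,40,255));g[:,170:]=0;g[:140]=0;g[285:]=0
cs,_=cv2.findContours(g,0,2);k=max(cs,key=cv2.contourArea);hull=cv2.convexHull(k)
ap=cv2.approxPolyDP(hull,6,True)[:,0];print(ap.tolist())
B=onplane("wrist",ap,.05,cal)[:,:2];print(np.round(B*1000,1).tolist())
crop(im,20,200,130,290,4.4,"pics/w1c.png")
```

```text
[0.53711583 0.24467394] [-0.97018942 -0.24234787] -165.9748447462093 -0.10485431168945343 0.11809586985575622
[(np.float64(-0.1), np.float64(8.3), np.float64(44.9)), (np.float64(-0.08), np.float64(0.1), np.float64(34.2)), (np.float64(-0.06), np.float64(0.5), np.float64(33.0)), (np.float64(-0.04), np.float64(-0.1), np.float64(32.2)), (np.float64(-0.02), np.float64(0.0), np.float64(32.6)), (np.float64(0.0), np.float64(0.1), np.float64(30.8)), (np.float64(0.02), np.float64(-0.3), np.float64(30.1)), (np.float64(0.04), np.float64(-0.2), np.float64(19.3)), (np.float64(0.06), np.float64(-0.1), np.float64(15.7)), (np.float64(0.08), np.float64(0.1), np.float64(14.4)), (np.float64(0.1), np.float64(0.5), np.float64(13.1)), (np.float64(0.12), np.float64(0.3), np.float64(12.9))]
origin [0.53023149 0.24295427] [0.53115335 0.24318454]
[[41, 153], [153, 169], [158, 276], [74, 253], [48, 222]]
[[519.8, -128.1], [500.9, 74.0], [641.9, 88.3], [658.2, -63.0], [623.6, -118.0]]
```

View pics/w1c.png

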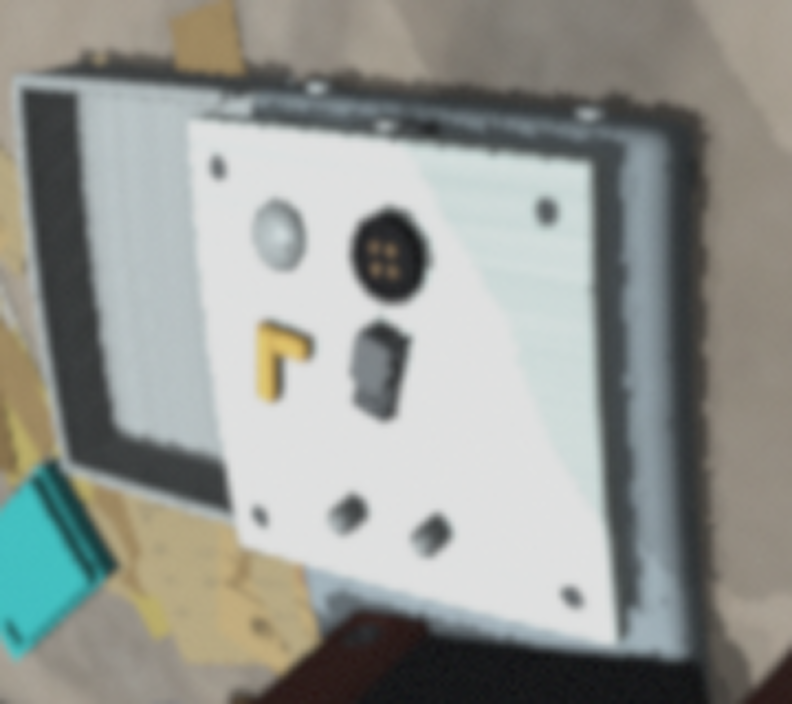

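Run:
```python
from h import *
cal=arm.get_calibration("wrist")
f=lambda p:(np.array(p)+.5)/4.4+[20,130]-.5
c=f([(190,118),(592,160),(620,642),(238,548)])
B=onplane("wrist",c,.05,cal)[:,:2];print("FR FL BL BR",np.round(B*1000,1).tolist(),"ctr",B.mean(0))
for i,j in((0,1),(3,2),(0,3),(1,2)):
    d=B[j]-B[i];print(np.linalg.norm(d),np.degrees(np.arctan2(d[1],d[0])))
D=onplane("wrist",f([(357,498),(440,518)]),.0635,cal)[:,:2];print("dowel tops",D,D.mean(0))
p=D[1]-D[0];print(np.degrees(np.arctan2(p[1],p[0])))
S=onplane("wrist",f([(390,255),(279,235),(380,370),(282,358)]),.054,cal)[:,:2];
th=np.radians(5);X=np.array([np.cos(th),np.sin(th)]);Y=np.array([-X[1],X[0]]);C=np.array([.574,.004])
print(np.round((S-C)@np.c_[X,Y]*1000))
go([.493,.2325,.1],104)
```

```text
FR FL BL BR [[515.6, -77.7], [497.1, 75.2], [639.8, 92.1], [660.5, -64.0]] ctr [0.57822487 0.00638495]
0.15403035283913746 96.90622542224325
0.15745660837140008 97.57344832688793
0.14558777875349274 5.412802830696615
0.1437052471292456 6.755213452310349
dowel tops [[0.61207018 0.00496424]
 [0.60828654 0.03694714]] [0.61017836 0.02095569]
96.74683811905088
[[-36.  11.]
 [-36. -34.]
 [ -1.   5.]
 [  3. -37.]]
t 1.45 tcp [0.4757 0.2624 0.1984] F [ 0.9  -0.79 -0.28] g 0.994
tool shift cm [-3.33  0.93  9.84] | 10.43
rotvec [-0.0005  0.0003  0.0079]
```

```bash
python3 -m handwheel '{"gripper":[6,6,6,6],"offset":[[-3.3,0.9,3],[0,0,5],[0,0,5],[0,0,3]],"delta_rot":[[0,0,0.008],[0,0,0],[0,0,0],[0,0,0]]}' 60; python3 -c "
from h import *
go([.493,.2325,.007],104)"
```

```text
t: 1.95
tcp_pos: [0.4911, 0.2324, 0.0362]
orientation: [-0.0, 0.622, 0.783, -0.001]
wrist_force: [0.1, 0.5, -0.2]
gripper_width: 0.683
t 1.95 tcp [0.4911 0.2324 0.0362] F [ 0.09  0.47 -0.17] g 0.683
tool shift cm [-0.03  0.2   2.92] | 2.93
rotvec [-0.0026  0.0008 -0.0161]
```

```bash
python3 -m handwheel '{"gripper":[6,6,0,0,0],"offset":[[0,0.2,1.5],[0,0,1.4],[0,0,0],[0,0,0],[0,0,0]],"delta_rot":[[0,0,-0.01],[0,0,0],[0,0,0],[0,0,0],[0,0,0]]}' 60; python3 -c "
from h import *
go([.493,.2325,.007],104)
cv2.imwrite('pics/w2.png',arm.capture('wrist')[:,:,::-1])"
```

```text
t: 2.58
tcp_pos: [0.4947, 0.2338, 0.0106]
orientation: [0.0, 0.617, 0.787, 0.001]
wrist_force: [0.1, -0.6, 0.4]
gripper_width: 0.381
t 2.58 tcp [0.4947 0.2338 0.0106] F [ 0.09 -0.55  0.4 ] g 0.381
tool shift cm [-0.09 -0.2   0.36] | 0.42
rotvec [ 0.0016 -0.0005 -0.0033]
```

View pics/w2.png

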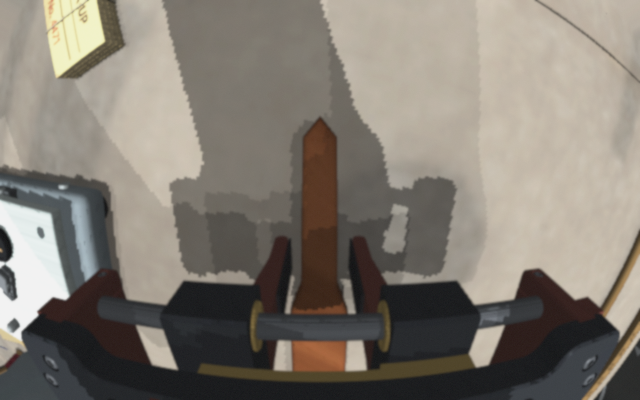

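```bash
python3 -m handwheel '{"gripper":[3,3,0,0,0],"offset":[[0,-0.6,0],[0,0,0],[0,0,0],[0,0,0],[0,0,0]],"delta_rot":[[0,0,0],[0,0,0],[0,0,0],[0,0,0],[0,0,0]]}' 60; python3 -c "
from h import *
go([.493,.2325,.007],104)
cv2.imwrite('pics/w3.png',arm.capture('wrist')[:,:,::-1])"
```

```text
t: 3.25
tcp_pos: [0.4884, 0.2321, 0.0097]
orientation: [-0.0, 0.617, 0.787, 0.0]
wrist_force: [-0.5, -0.1, 0.3]
gripper_width: 0.202
t 3.25 tcp [0.4884 0.2321 0.0097] F [-0.53 -0.08  0.32] g 0.202
tool shift cm [-0.07  0.46  0.27] | 0.53
rotvec [-0.     -0.     -0.0032]
```

View pics/w3.png

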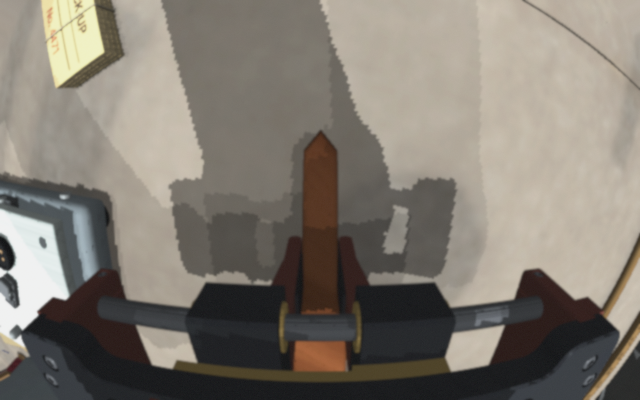

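```bash
python3 -m handwheel '{"gripper":[0,0,0,0],"offset":[[0,0,-4],[0,0,-5],[0,0,-2],[0,0,0]],"delta_rot":[[0,0,0],[0,0,0.07],[0,0,0.07],[0,0,0]]}' 60; python3 -c "
from h import *
go([.4534,.0424,.10],96)
"
```

```text
t: 3.8
tcp_pos: [0.4892, 0.2326, 0.1209]
orientation: [0.0, 0.67, 0.742, 0.001]
wrist_force: [0.6, 0.1, -2.4]
gripper_width: 0.203
t 3.8 tcp [0.4892 0.2326 0.1209] F [ 0.58  0.14 -2.4 ] g 0.203
tool shift cm [-18.56  -5.5    2.05] | 19.47
rotvec [ 0.0028 -0.0013 -0.003 ]
```

```bash
python3 -m handwheel '{"gripper":[0,0,0,0,0],"offset":[[-4.6,-1.4,0],[-4.6,-1.4,0],[-4.6,-1.4,0],[-4.6,-1.3,0.5],[0,0,0]],"delta_rot":[[0,0,0],[0,0,0],[0,0,0],[0,0,0],[0,0,0]]}' 60; python3 -c "
from h import *
go([.4534,.0424,.10],96)
for n in ('wrist','top','side'): cv2.imwrite(f'pics/{n}4.png',arm.capture(n)[:,:,::-1])
crop(cv2.imread('pics/top4.png'),160,360,130,280,4,'pics/top4c.png')
crop(cv2.imread('pics/side4.png'),200,420,100,260,3.6,'pics/side4c.png')
go([.4534,.0424,.10],96)
"
```

```text
t: 4.42
tcp_pos: [0.4502, 0.0397, 0.113]
orientation: [-0.001, 0.672, 0.741, -0.002]
wrist_force: [-0.4, 0.7, -1.4]
gripper_width: 0.209
t 4.42 tcp [0.4502 0.0397 0.113 ] F [-0.4   0.68 -1.43] g 0.209
tool shift cm [0.24 0.34 1.3 ] | 1.37
rotvec [-0.0036  0.0015 -0.0075]
t 4.58 tcp [0.452  0.0442 0.1139] F [-0.39  0.56  0.39] g 0.206
tool shift cm [-0.2   0.12  1.39] | 1.41
rotvec [-0.001  -0.0002 -0.002 ]
```

View pics/top4c.png

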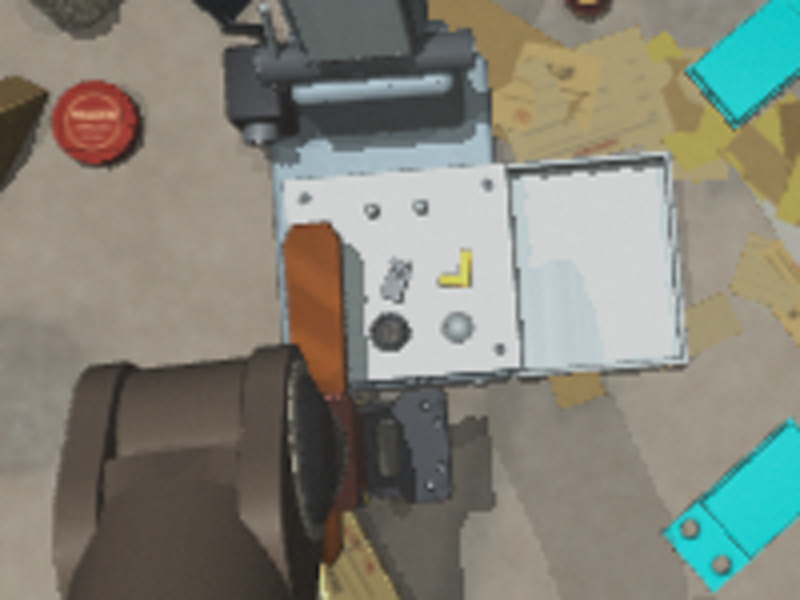

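View pics/side4c.png

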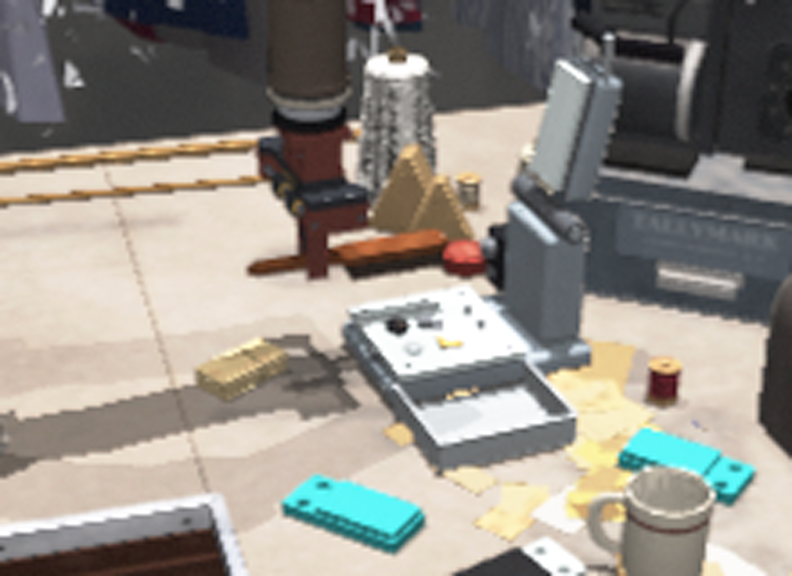

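View pics/wrist4.png

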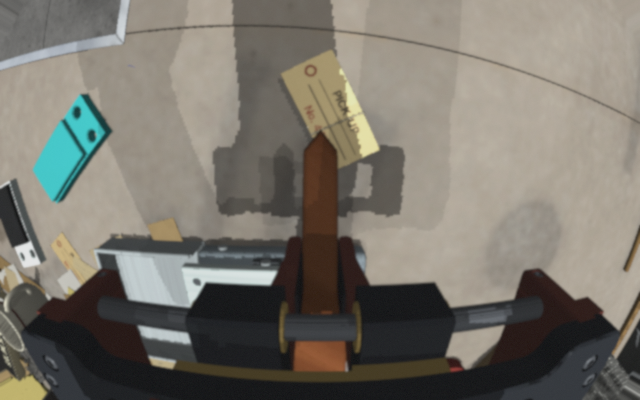

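Run:
```python
from h import *
f=lambda p:(np.array(p)+.5)/4+[160,130]-.5
h=onplane("top",f([(314,224),(315,300)]),.134)[:,:2];print("head end",h)
C=np.array([.576,.005]);th=np.radians(6);X=np.array([np.cos(th),np.sin(th)]);Y=np.array([-X[1],X[0]]);M=np.c_[X,Y]
print((h-C)@M)
B=onplane("top",f([(284,180),(506,165),(521,369)]),.05)[:,:2];print(B,"ctr",(B[0]+B[2])/2)
for i,j in((1,0),(2,1)):
    d=B[j]-B[i];print(np.linalg.norm(d),np.degrees(np.arctan2(d[1],d[0])))
D=onplane("top",f([(372,210),(421,207)]),.0635)[:,:2];print("dow",D,D.mean(0)-.045*X)
S=onplane("top",f([(390,330),(458,326),(397,280),(460,270)]),.054)[:,:2];print(np.round((S-C)@M*1000))
t=arm.observe()["tcp_pos"][:2];print("tcp press",(t-C)@M)
```

```text
head end [[0.59861929 0.05135679]
 [0.54929841 0.04877306]]
[[ 0.02734099  0.04373848]
 [-0.02197978  0.04632434]]
[[ 0.63918481  0.0870295 ]
 [ 0.65380646 -0.06762423]
 [ 0.51109764 -0.0821238 ]] ctr [0.57514123 0.00245285]
0.1553433884121215 95.40094171894087
0.1434435216548861 5.8014856770831065
dow [[ 0.61786242  0.02322354]
 [ 0.62080978 -0.01046059]] [0.57458261 0.00167769]
[[-40.   8.]
 [-41. -39.]
 [ -5.   1.]
 [ -2. -43.]]
tcp press [-0.11917792  0.05198528]
```

```bash
python3 -m handwheel '{"gripper":[0,0,0,0,0],"offset":[[-0.1,0.5,1.5],[0,0,1.8],[0,0,1.3],[0,0,0],[0,0,0]],"delta_rot":[[0,0,0],[0,0,0],[0,0,0],[0,0,0],[0,0,0]]}' 60;python3 -m handwheel '{"gripper":[0],"offset":[[0,0,0]],"delta_rot":[[0,0,0]]}'; python3 -c "
from h import *
go([.4534,.0424,.0597],96)
"
```

```text
t: 5.2
tcp_pos: [0.4575, 0.0432, 0.0687]
orientation: [0.0, 0.67, 0.742, 0.0]
wrist_force: [0.7, -0.5, -0.9]
gripper_width: 0.207
t: 5.32
tcp_pos: [0.4577, 0.0431, 0.0691]
orientation: [0.0, 0.67, 0.742, 0.0]
wrist_force: [0.2, -0.4, -1.1]
gripper_width: 0.202
t 5.33 tcp [0.4577 0.0431 0.0691] F [ 0.22 -0.36 -1.07] g 0.202
tool shift cm [-0.03 -0.44  0.94] | 1.04
rotvec [ 0.001  -0.0002 -0.0034]
```

```bash
python3 -m handwheel '{"gripper":[0,0,0,0],"offset":[[0,0,0.5],[0,0,0.4],[0,0,0.1],[0,0,0]],"delta_rot":[[0,0,0],[0,0,0],[0,0,0],[0,0,0]]}'; python3 -m handwheel '{"gripper":[0,0],"offset":[[0,0,0.1],[0,0,0]],"delta_rot":[[0,0,0],[0,0,0]]}'
```

```text
t: 5.82
tcp_pos: [0.4572, 0.0431, 0.0586]
orientation: [-0.0, 0.67, 0.742, -0.0]
wrist_force: [-0.8, 0.4, 0.1]
gripper_width: 0.202
t: 6.08
tcp_pos: [0.4572, 0.0432, 0.0577]
orientation: [-0.0, 0.67, 0.742, 0.0]
wrist_force: [-1.0, 1.5, 2.0]
gripper_width: 0.206
```

```bash
python3 -m handwheel '{"gripper":[0,0,0],"offset":[[0,0,0.05],[-0.3,0,0.02],[-0.4,0,-0.03]],"delta_rot":[[0,0,0],[0,0,0],[0,0,0]]}'; python3 -m handwheel '{"gripper":[0,0],"offset":[[-0.5,0,-0.04],[-0.5,0,-0.03]],"delta_rot":[[0,0,0],[0,0,0]]}'
```

```text
t: 6.45
tcp_pos: [0.4586, 0.0361, 0.0575]
orientation: [0.0, 0.67, 0.742, 0.0]
wrist_force: [-0.6, 3.4, 3.6]
gripper_width: 0.205
t: 6.7
tcp_pos: [0.4595, 0.0259, 0.0582]
orientation: [0.0, 0.67, 0.742, 0.0]
wrist_force: [-0.3, 4.2, 3.8]
gripper_width: 0.207
```

```bash
python3 -m handwheel '{"gripper":[0,0],"offset":[[-0.5,0,-0.04],[-0.5,0,-0.02]],"delta_rot":[[0,0,0],[0,0,0]]}'
```

```text
t: 6.95
tcp_pos: [0.4604, 0.0161, 0.0588]
orientation: [0.0, 0.67, 0.742, 0.0]
wrist_force: [-1.1, 5.1, 5.9]
gripper_width: 0.207
```

```bash
python3 -c "
from h import *
for n in ('top','side'): cv2.imwrite(f'pics/{n}5.png',arm.capture(n)[:,:,::-1])
a=cv2.imread('pics/top5.png')[150:230,210:300];b=cv2.imread('pics/side5.png')[170:240,280:380]
a=cv2.resize(a,(450,400),interpolation=2);b=cv2.resize(b,(571,400),interpolation=2)
cv2.imwrite('pics/5.png',cv2.resize(np.hstack([a,b]),None,fx=.78,fy=.78))
print(arm.observe()['wrist_force'])
"
```

```text
[0.27457181 2.75693994 6.00425427]
```

View pics/5.png

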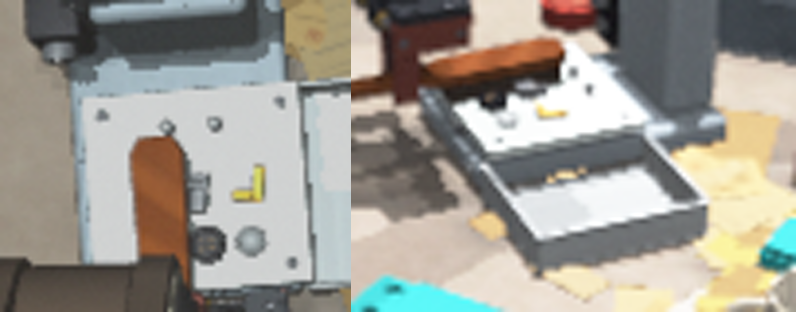

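```bash
python3 -m handwheel '{"gripper":[0,0],"offset":[[-0.5,0,-0.07],[-0.5,0,-0.02]],"delta_rot":[[0,0,0],[0,0,0]]}'
```

```text
t: 7.3
tcp_pos: [0.4609, 0.0056, 0.0594]
orientation: [-0.0, 0.671, 0.742, -0.0]
wrist_force: [-0.0, 3.1, 2.4]
gripper_width: 0.207
```

```bash
python3 -m handwheel '{"gripper":[0,0],"offset":[[-0.5,0,0.03],[-0.5,0,0]],"delta_rot":[[0,0,0],[0,0,0]]}';python3 -m handwheel '{"gripper":[0,0],"offset":[[-0.5,0,0],[-0.5,0,0]],"delta_rot":[[0,0,0],[0,0,0]]}'
```

```text
t: 7.55
tcp_pos: [0.462, -0.0039, 0.0592]
orientation: [-0.0, 0.67, 0.742, 0.0]
wrist_force: [-0.9, 4.5, 4.2]
gripper_width: 0.206
t: 7.8
tcp_pos: [0.463, -0.014, 0.0591]
orientation: [-0.0, 0.67, 0.742, 0.0]
wrist_force: [-1.2, 4.2, 4.6]
gripper_width: 0.206
```

```bash
python3 -m handwheel '{"gripper":[0,0],"offset":[[-0.5,0,0],[-0.5,0,0.01]],"delta_rot":[[0,0,0],[0,0,0]]}';python3 -m handwheel '{"gripper":[0,0],"offset":[[-0.5,0,0.02],[-0.5,0,0.04]],"delta_rot":[[0,0,0],[0,0,0]]}'
```

```text
t: 8.05
tcp_pos: [0.464, -0.0242, 0.0589]
orientation: [-0.0, 0.671, 0.742, -0.0]
wrist_force: [0.2, 4.0, 3.5]
gripper_width: 0.207
t: 8.3
tcp_pos: [0.465, -0.0342, 0.0583]
orientation: [-0.0, 0.671, 0.742, -0.0]
wrist_force: [-0.7, 2.3, 2.5]
gripper_width: 0.209
```

```bash
python3 -c "
from h import *
for n in ('top','side'): cv2.imwrite(f'pics/{n}6.png',arm.capture(n)[:,:,::-1])
a=cv2.imread('pics/top6.png')[150:230,210:300];b=cv2.imread('pics/side6.png')[170:240,280:380]
a=cv2.resize(a,(450,400),interpolation=2);b=cv2.resize(b,(571,400),interpolation=2)
cv2.imwrite('pics/6.png',cv2.resize(np.hstack([a,b]),None,fx=.78,fy=.78))
print(arm.observe()['wrist_force'],arm.observe()['tcp_pos'])
"
```

```text
[-0.90068049  0.41318655  2.65055226] [ 0.46494888 -0.03466934  0.05831164]
```

View pics/6.png

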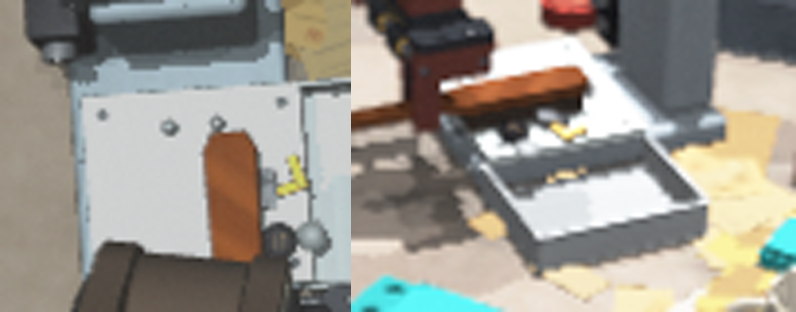

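```bash
python3 -m handwheel '{"gripper":[0,0],"offset":[[-0.5,0,0.06],[-0.5,0,0.06]],"delta_rot":[[0,0,0],[0,0,0]]}';python3 -m handwheel '{"gripper":[0,0],"offset":[[-0.5,0,0.07],[-0.5,0,0.05]],"delta_rot":[[0,0,0],[0,0,0]]}'
```

```text
t: 8.65
tcp_pos: [0.4661, -0.0438, 0.0572]
orientation: [-0.0, 0.67, 0.742, 0.0]
wrist_force: [-0.8, 2.2, 3.5]
gripper_width: 0.203
t: 8.9
tcp_pos: [0.4671, -0.054, 0.056]
orientation: [-0.0, 0.67, 0.742, -0.0]
wrist_force: [0.9, 2.6, 3.2]
gripper_width: 0.201
```

```bash
python3 -m handwheel '{"gripper":[0,0],"offset":[[-0.5,0,0.05],[-0.5,0,0.06]],"delta_rot":[[0,0,0],[0,0,0]]}';python3 -m handwheel '{"gripper":[0,0],"offset":[[-0.5,0,0.05],[-0.5,0,0.05]],"delta_rot":[[0,0,0],[0,0,0]]}'
```

```text
t: 9.15
tcp_pos: [0.4681, -0.0639, 0.0549]
orientation: [-0.0, 0.67, 0.742, -0.0]
wrist_force: [-1.1, 1.9, 3.8]
gripper_width: 0.209
t: 9.4
tcp_pos: [0.4692, -0.0738, 0.0539]
orientation: [0.0, 0.67, 0.742, 0.0]
wrist_force: [0.2, 2.2, 2.6]
gripper_width: 0.201
```

```bash
python3 -c "
from h import *
for n in ('top','side'): cv2.imwrite(f'pics/{n}7.png',arm.capture(n)[:,:,::-1])
a=cv2.imread('pics/top7.png')[150:240,220:340];b=cv2.imread('pics/side7.png')[170:240,280:380]
a=cv2.resize(a,(533,400),interpolation=2);b=cv2.resize(b,(571,400),interpolation=2)
cv2.imwrite('pics/7.png',cv2.resize(np.hstack([a,b]),None,fx=.7,fy=.7))
print(arm.observe()['wrist_force'],arm.observe()['tcp_pos'])
"
```

```text
[-0.60854605  1.18301118  2.10857779] [ 0.46915227 -0.07425927  0.0539057 ]
```

View pics/7.png

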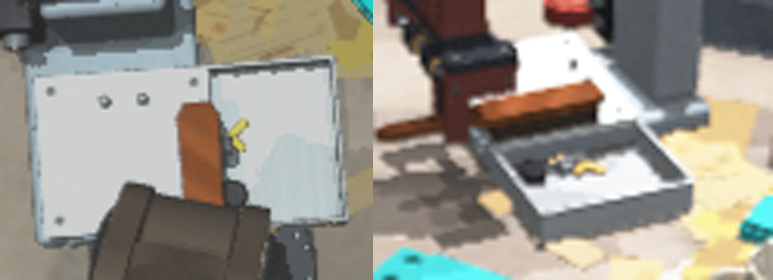

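Button, clip and buckle are past the edge (side view around (535,168)–(590,165)). I'll push a little further while still bearing.

```bash
python3 -m handwheel '{"gripper":[0,0],"offset":[[-0.5,0,0.07],[-0.4,0,0.06]],"delta_rot":[[0,0,0],[0,0,0]]}';python3 -m handwheel '{"gripper":[0,0],"offset":[[-0.3,0,0.05],[0,0,0]],"delta_rot":[[0,0,0],[0,0,0]]}'
```

```text
t: 9.75
tcp_pos: [0.4702, -0.0823, 0.0527]
orientation: [-0.0, 0.67, 0.742, 0.0]
wrist_force: [-0.0, 3.4, 5.6]
gripper_width: 0.208
t: 10.0
tcp_pos: [0.4706, -0.0856, 0.0523]
orientation: [0.0, 0.671, 0.742, 0.0]
wrist_force: [-1.6, 1.6, 5.8]
gripper_width: 0.21
```

```bash
python3 -c "
from h import *
for n in ('top','side'): cv2.imwrite(f'pics/{n}8.png',arm.capture(n)[:,:,::-1])
a=cv2.imread('pics/top8.png')[150:240,220:340];b=cv2.imread('pics/side8.png')[170:240,280:380]
a=cv2.resize(a,(533,400),interpolation=2);b=cv2.resize(b,(571,400),interpolation=2)
cv2.imwrite('pics/8.png',cv2.resize(np.hstack([a,b]),None,fx=.7,fy=.7))
print(arm.observe()['wrist_force'],arm.observe()['tcp_pos'])
"
```

```text
[-0.5415028   1.61793135  5.51032028] [ 0.47058292 -0.08563772  0.05229774]
```

View pics/8.png

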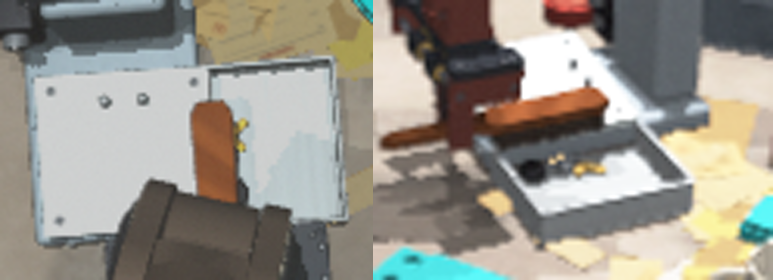

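```bash
python3 -m handwheel '{"gripper":[0,0,0,0],"offset":[[0,0,-3],[0,0,-4],[1.5,-2,-1],[0,0,0]],"delta_rot":[[0,0,0],[0,0,0],[0,0,0],[0,0,0]]}'; python3 -c "
from h import *
for n in ('top','side'): cv2.imwrite(f'pics/{n}9.png',arm.capture(n)[:,:,::-1])
a=cv2.imread('pics/top9.png')[150:240,220:340];b=cv2.imread('pics/side9.png')[170:240,280:380]
cv2.imwrite('pics/9a.png',cv2.resize(a,None,fx=6,fy=6,interpolation=2))
cv2.imwrite('pics/9b.png',cv2.resize(b,None,fx=7,fy=7,interpolation=2))
"
```

```text
t: 10.6
tcp_pos: [0.4479, -0.0725, 0.1324]
orientation: [-0.0, 0.67, 0.742, -0.0]
wrist_force: [0.4, -0.1, -1.1]
gripper_width: 0.204
```

View pics/9a.png

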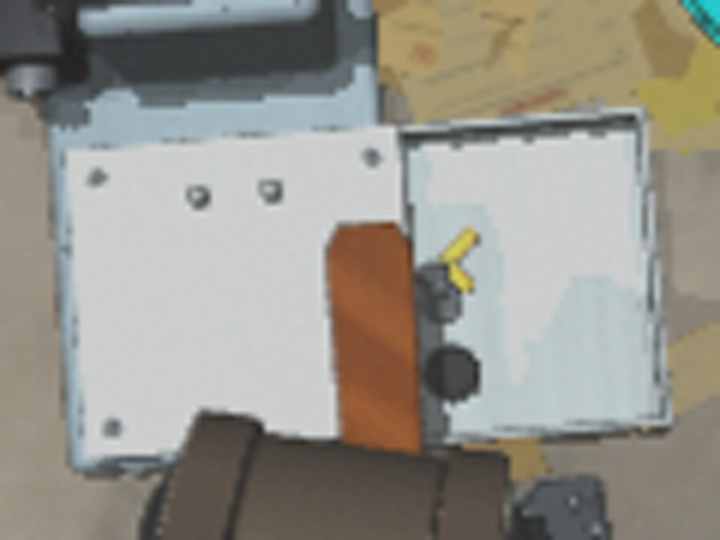

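View pics/9b.png

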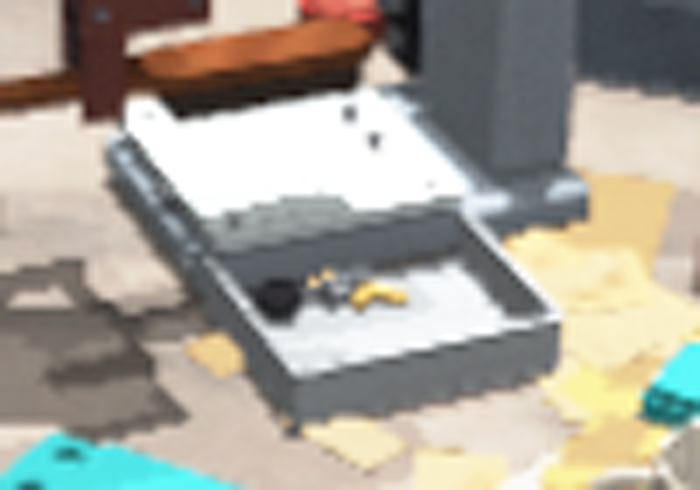

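```bash
python3 -m handwheel '{"gripper":[0,0,0,0,0],"offset":[[5.5,-1,0],[5.5,-0.5,0],[5.5,0,0],[5.5,0,0],[5.5,0,1]],"delta_rot":[[0,0,0],[0,0,0],[0,0,0],[0,0,0],[0,0,0]]}'; python3 -c "
from h import *
go([.47,.21,.03],96)"
```

```text
t: 11.32
tcp_pos: [0.4069, 0.2012, 0.1217]
orientation: [0.0, 0.671, 0.742, 0.0]
wrist_force: [1.4, 0.1, -1.5]
gripper_width: 0.204
t 11.32 tcp [0.4069 0.2012 0.1217] F [ 1.36  0.07 -1.48] g 0.204
tool shift cm [0.24 6.35 9.18] | 11.17
rotvec [ 0.0007 -0.0002 -0.0044]
```

```bash
python3 -m handwheel '{"gripper":[0,0,0,0,0],"offset":[[-0.2,3.2,1.5],[0,3,4],[0,0,3.7],[0,0,1.3],[0,0,0]],"delta_rot":[[0,0,0],[0,0,0],[0,0,0],[0,0,0],[0,0,0]]}'; python3 -c "
from h import *
go([.47,.21,.0105],96)"
```

```text
t: 11.95
tcp_pos: [0.4675, 0.2033, 0.0162]
orientation: [-0.0, 0.671, 0.742, -0.001]
wrist_force: [-0.6, 0.1, -1.2]
gripper_width: 0.204
t 11.95 tcp [0.4675 0.2033 0.0162] F [-0.55  0.15 -1.18] g 0.204
tool shift cm [0.64 0.31 0.57] | 0.91
rotvec [-0.0023  0.0011 -0.0038]
```

```bash
python3 -m handwheel '{"gripper":[0,0,0],"offset":[[0,0,0.5],[0,0,0.15],[0,0,0]],"delta_rot":[[0,0,0],[0,0,0],[0,0,0]]}';python3 -m handwheel '{"gripper":[3,4,4,4],"offset":[[0,0,0],[0,0,0],[0,0,0],[0,0,-2]],"delta_rot":[[0,0,0],[0,0,0],[0,0,0],[0,0,0]]}'
```

```text
t: 12.32
tcp_pos: [0.4684, 0.2041, 0.0113]
orientation: [0.0, 0.67, 0.742, 0.001]
wrist_force: [-0.0, 1.2, -1.0]
gripper_width: 0.203
t: 12.82
tcp_pos: [0.4672, 0.2034, 0.0298]
orientation: [-0.0, 0.67, 0.742, -0.001]
wrist_force: [0.5, -0.2, 0.7]
gripper_width: 0.458
```

```bash
python3 -m handwheel '{"gripper":[6,8.7,8.7,8.7,8.7],"offset":[[0,0,-4],[0,0,-5.5],[-3,1.3,-5],[-5.8,1,-2],[-5.8,0.5,0]],"delta_rot":[[0,0,0],[0,0,0],[0,0,0],[0,0,0],[0,0,0]]}'; python3 -c "
from h import *
go([.516,-.001,.20],96)"
```

```text
t: 13.45
tcp_pos: [0.5124, 0.0604, 0.1979]
orientation: [0.001, 0.67, 0.742, 0.002]
wrist_force: [1.0, -0.5, -0.5]
gripper_width: 0.974
t 13.45 tcp [0.5124 0.0604 0.1979] F [ 1.04 -0.52 -0.47] g 0.974
tool shift cm [-6.14 -0.27 -0.21] | 6.15
rotvec [ 0.0046 -0.0007 -0.0024]
```

```bash
python3 -m handwheel '{"gripper":[8.7,8.7,8.7],"offset":[[-5.7,-0.2,-0.2],[0,0,0],[0,0,0]],"delta_rot":[[0,0,0],[0,0,0],[0,0,0]]}'; python3 -c "
from h import *
go([.516,-.001,.20],96)
cal=arm.get_calibration('wrist')
cv2.imwrite('pics/w10.png',arm.capture('wrist')[:,:,::-1])
np.savez('w10.npz',K=cal['K'],world_from_camera=cal['world_from_camera'],tcp=arm.observe()['tcp_pos'],q=arm.observe()['orientation'])
crop(cv2.imread('pics/w10.png'),200,440,100,310,3,'pics/w10c.png')
cv2.imwrite('pics/top10.png',arm.capture('top')[:,:,::-1])
crop(cv2.imread('pics/top10.png'),150,350,130,280,4,'pics/top10c.png')
"
```

```text
t: 13.82
tcp_pos: [0.5143, 0.0052, 0.1976]
orientation: [-0.0, 0.67, 0.742, 0.0]
wrist_force: [-0.9, 0.3, 0.0]
gripper_width: 0.989
t 13.82 tcp [0.5143 0.0052 0.1976] F [-0.94  0.32  0.05] g 0.989
tool shift cm [-0.63  0.1  -0.24] | 0.68
rotvec [-0.0001 -0.0006 -0.0036]
```

View pics/w10.png

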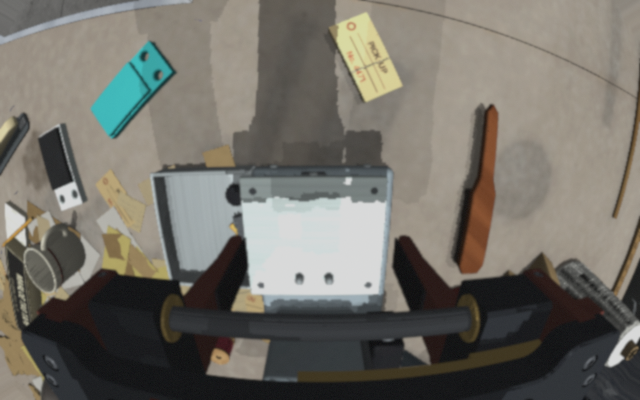

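View pics/w10c.png

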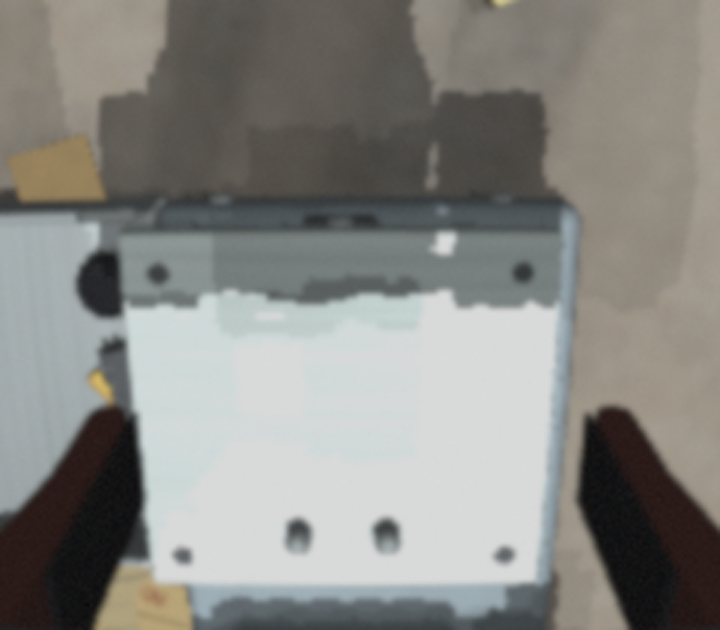

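View pics/top10c.png

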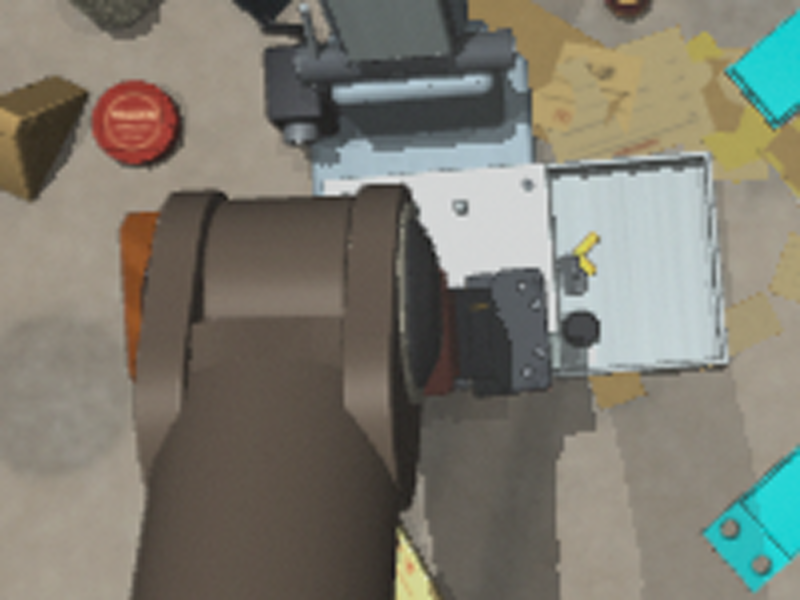

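Run:
```python
from h import *
z=np.load("w10.npz");cal=dict(K=z["K"],world_from_camera=z["world_from_camera"])
im=cv2.imread("pics/w10.png");g=cv2.cvtColor(im,cv2.COLOR_BGR2GRAY).astype(float)
f=lambda p:(np.array(p)+.5)/3+[200,100]-.5
c=f([(122,233),(563,232),(550,583),(154,583)])
B=onplane("wrist",c,.05,cal)[:,:2];print("FR FL BL BR",np.round(B*1000,1).tolist(),"ctr",B.mean(0))
for i,j in((0,1),(3,2),(0,3),(1,2)):
    d=B[j]-B[i];print(np.linalg.norm(d),np.degrees(np.arctan2(d[1],d[0])))
s=onplane("wrist",f([(158,273),(523,271),(504,554),(182,555)]),.05,cal)[:,:2];print("screws",np.round(s*1000,1).tolist(),s.mean(0))
for i,j in((0,1),(3,2),(0,3),(1,2)):
    d=s[j]-s[i];print(np.linalg.norm(d),np.degrees(np.arctan2(d[1],d[0])))
for h,r in((.05,521),(.0625,548)):
    D=onplane("wrist",f([(298,r),(387,r)]),h,cal)[:,:2];d=D[1]-D[0];print("dow",D,D.mean(0),np.linalg.norm(d),np.degrees(np.arctan2(d[1],d[0])))
print(z["tcp"])
w=f([(270,500),(420,565)]).astype(int);crop(im,285,345,262,292,12,"pics/dow.png")
```

```text
FR FL BL BR [[511.8, -78.7], [496.0, 74.1], [639.7, 95.5], [656.4, -64.8]] ctr [0.5759788  0.00652957]
0.1536653168698639 95.90381082991134
0.1611637377213703 95.9438235129517
0.14530906082790598 5.518094337525155
0.1453395451357788 8.475054325227422
screws [[525.1, -65.2], [511.4, 62.1], [626.8, 74.0], [640.8, -53.3]] [0.5760344  0.00439846]
0.12795886342878643 96.12455524423854
0.1279848149145978 96.26438953431015
0.11634227481877166 5.871040416684168
0.11602981182559985 5.8829845090684625
dow [[ 0.61904421 -0.00824033]
 [ 0.61544562  0.02589375]] [0.61724492 0.00882671] 0.034323247997880946 96.01819324654322
dow [[ 0.62342821 -0.00718829]
 [ 0.61990441  0.02608261]] [0.62166631 0.00944716] 0.03345699393304947 96.04578417983218
[0.51435462 0.00597338 0.19753358]
```

View pics/dow.png

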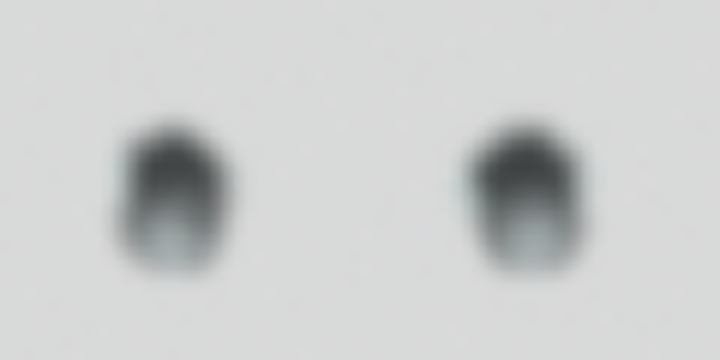

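```bash
python3 -m handwheel '{"gripper":[8.7,8.7,8.7,8.7,8.7],"offset":[[-5.9,-1.2,0.4],[-5.9,-1.2,0.4],[-5.9,-1.2,0.4],[-5.9,-1.2,0.4],[-5.9,-1.2,0.4]],"delta_rot":[[0,0,0],[0,0,0],[0,0,0],[0,0,0],[0,0,0]]}'; python3 -c "
from h import *
go([.471,-.408,.15],108)"
```

```text
t: 14.55
tcp_pos: [0.4854, -0.295, 0.1775]
orientation: [-0.0, 0.669, 0.743, 0.0]
wrist_force: [0.8, -0.2, 0.7]
gripper_width: 0.99
t 14.55 tcp [ 0.4854 -0.295   0.1775] F [ 0.84 -0.24  0.68] g 0.99
tool shift cm [-11.09  -2.61   2.74] | 11.72
rotvec [ 0.0006 -0.0004 -0.2095]
```

```bash
python3 -m handwheel '{"gripper":[8.7,8.7,8.7,8.7,8.7],"offset":[[-5.4,-1.3,1.3],[-5.4,-1.3,1.4],[0,0,0],[0,0,0],[0,0,0]],"delta_rot":[[0,0,0],[0,0,0],[0,0,-0.105],[0,0,-0.105],[0,0,0]]}'; python3 -c "
from h import *
go([.471,-.408,.15],108)
cal=arm.get_calibration('wrist')
cv2.imwrite('pics/w11.png',arm.capture('wrist')[:,:,::-1])
np.savez('w11.npz',K=cal['K'],world_from_camera=cal['world_from_camera'],tcp=arm.observe()['tcp_pos'],q=arm.observe()['orientation'])
crop(cv2.imread('pics/w11.png'),240,400,130,310,4,'pics/w11c.png')
"
```

```text
t: 15.18
tcp_pos: [0.4707, -0.4037, 0.1502]
orientation: [-0.0, 0.588, 0.809, 0.0]
wrist_force: [-0.0, -0.1, -0.5]
gripper_width: 0.992
t 15.18 tcp [ 0.4707 -0.4037  0.1502] F [-0.   -0.15 -0.47] g 0.992
tool shift cm [-0.42 -0.1   0.02] | 0.43
rotvec [ 0.0002 -0.0009 -0.0014]
```

View pics/w11.png

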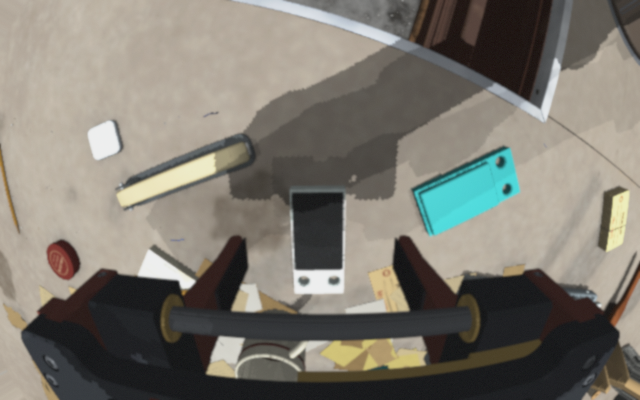

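View pics/w11c.png

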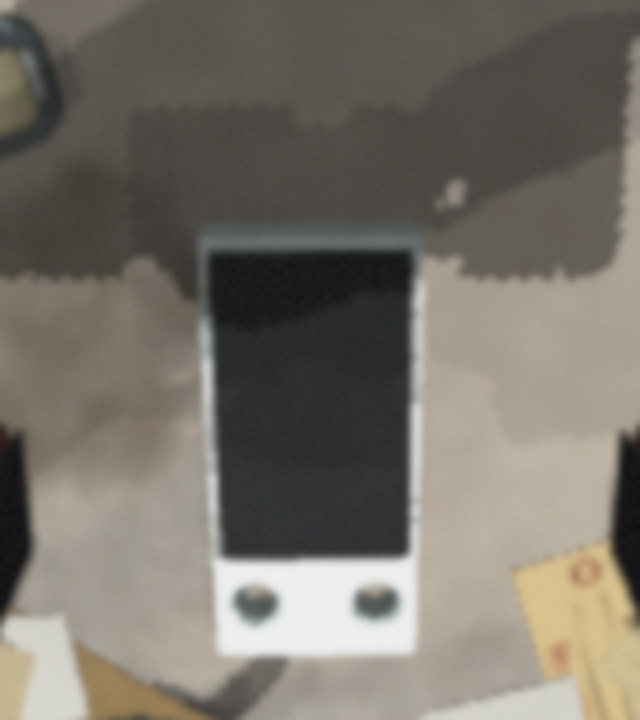

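Run:
```python
from h import *
z=np.load("w11.npz");cal=dict(K=z["K"],world_from_camera=z["world_from_camera"])
im=cv2.imread("pics/w11.png")
f=lambda p:(np.array(p)+.5)/4+[240,130]-.5
H=onplane("wrist",f([(256,602),(376,602)]),.014,cal)[:,:2];d=H[1]-H[0]
print("holes",H,H.mean(0),np.linalg.norm(d),np.degrees(np.arctan2(d[1],d[0])))
E=onplane("wrist",f([(218,655),(415,655),(204,248),(423,248)]),.014,cal)[:,:2];print("corners",E)
for i,j in((0,1),(2,3),(2,0),(3,1)):
    d=E[j]-E[i];print(np.linalg.norm(d),np.degrees(np.arctan2(d[1],d[0])))
P=onplane("wrist",f([(221,557),(409,557),(207,252),(412,252)]),.022,cal)[:,:2];print("pad",P)
for i,j in((0,1),(2,3),(2,0),(3,1)):
    d=P[j]-P[i];print(np.linalg.norm(d),np.degrees(np.arctan2(d[1],d[0])))
a=np.radians(18);X=np.array([np.cos(a),np.sin(a)])
print("origin from holes",H.mean(0)-.045*X,"from end",E[:2].mean(0)-.062*X,"from pad",P[:2].mean(0)-.027*X,P[2:].mean(0)+.059*X)
print("mug rim c",onplane("top",[(405,169)],.09),"handle tip",onplane("top",[(393,193.7)],.05))
print(np.round(project("wrist",[.528,-.389,.022],cal)))
crop(im,290,350,268,298,12,"pics/holes.png")
```

```text
holes [[ 0.57611142 -0.38868973]
 [ 0.56566779 -0.35652439]] [ 0.5708896  -0.37260706] 0.03381831315323106 107.9878818586606
corners [[ 0.5972885  -0.39388356]
 [ 0.57969235 -0.33969316]
 [ 0.4810946  -0.43111032]
 [ 0.46416405 -0.37884369]]
0.05697565316249366 107.98911918168274
0.05494036904536101 107.94850903615796
0.12201169797202843 17.76466815420962
0.12198176264067159 18.720628728499648
pad [[ 0.56033599 -0.40287875]
 [ 0.54469375 -0.35470929]
 [ 0.47943752 -0.4300795 ]
 [ 0.46400642 -0.38243347]]
0.050645605890213635 107.990355831442
0.050082561173658974 107.94556576530417
0.08534894621583591 18.584348686752723
0.08531749477014763 18.962732029702785
origin from holes [ 0.52809206 -0.38651282] from end [ 0.52952492 -0.38594741] from pad [ 0.52683634 -0.38713748] [ 0.52783431 -0.38802448]
mug rim c [[ 0.66103204 -0.3932399   0.09      ]] handle tip [[ 0.59686816 -0.3690508   0.05      ]]
[[316. 247.]]
```

View pics/holes.png

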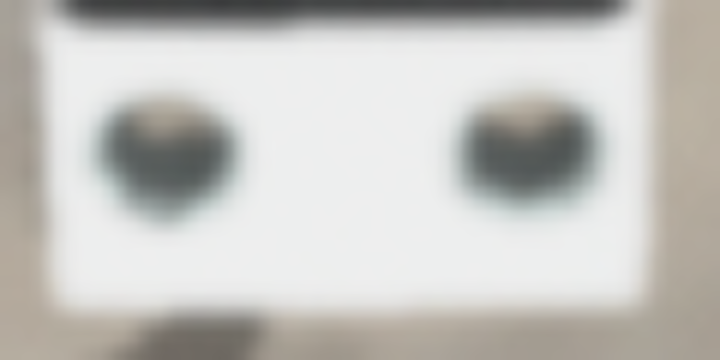

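```bash
python3 -c "
from h import *
go([.5252,-.3876,.15],108)"; python3 -m handwheel '{"gripper":[8.7,8.7,8.7,8.7,8.7],"offset":[[-0.1,5.6,0],[0,0,4.5],[0,0,4.5],[0,0,3],[0,0,0]],"delta_rot":[[0,0,0],[0,0,0],[0,0,0],[0,0,0],[0,0,0]]}'; python3 -c "
from h import *
go([.5252,-.3876,.002],108)"
```

```text
t 15.22 tcp [ 0.4705 -0.4039  0.1504] F [-0.54  0.07  0.95] g 0.988
tool shift cm [-0.12  5.7   0.04] | 5.7
rotvec [ 0.0003 -0.0007 -0.0033]
t: 15.85
tcp_pos: [0.5223, -0.3869, 0.0282]
orientation: [-0.002, 0.589, 0.808, -0.0]
wrist_force: [-0.5, -0.1, 0.5]
gripper_width: 0.993
t 15.85 tcp [ 0.5223 -0.3869  0.0282] F [-0.51 -0.07  0.49] g 0.993
tool shift cm [-0.17  0.26  2.62] | 2.64
rotvec [-0.0031 -0.0038 -0.0033]
```

```bash
python3 -m handwheel '{"gripper":[8.7,8.7,8.7,8.7],"offset":[[-0.1,0.25,1.3],[0,0,1.2],[0,0,0],[0,0,0]],"delta_rot":[[0,0,0],[0,0,0],[0,0,0],[0,0,0]]}'; python3 -c "
from h import *
go([.5252,-.3876,.002],108)"
```

```text
t: 16.35
tcp_pos: [0.5261, -0.3893, 0.0061]
orientation: [0.0, 0.589, 0.808, 0.0]
wrist_force: [-0.0, -0.5, -0.3]
gripper_width: 0.997
t 16.35 tcp [ 0.5261 -0.3893  0.0061] F [-0.   -0.53 -0.33] g 0.997
tool shift cm [ 0.19 -0.03  0.41] | 0.45
rotvec [ 0.0003  0.0004 -0.0032]
```

```bash
python3 -m handwheel '{"gripper":[8.7,6,4,4,4],"offset":[[0.15,0,0.35],[0,0,0],[0,0,0],[0,0,0],[0,0,0]],"delta_rot":[[0,0,0],[0,0,0],[0,0,0],[0,0,0],[0,0,0]]}' 25; python3 -c "
from h import *
go([.5252,-.3876,.002],108)"
```

```text
t: 16.98
tcp_pos: [0.5255, -0.3878, 0.0022]
orientation: [0.0, 0.589, 0.808, -0.0]
wrist_force: [-0.1, 0.1, 0.4]
gripper_width: 0.635
t 16.98 tcp [ 0.5255 -0.3878  0.0022] F [-0.08  0.13  0.39] g 0.635
tool shift cm [ 0.02 -0.02  0.02] | 0.04
rotvec [ 0.0001  0.0001 -0.0031]
```

```bash
python3 -m handwheel '{"gripper":[4,4,4,4,4],"offset":[[0,0,0],[0,0,-3],[0,0,-5],[0,0,-5],[0,0,0]],"delta_rot":[[0,0,0],[0,0,0],[0,0,0.07],[0,0,0.07],[0,0,0.067]]}' 40; python3 -c "
from h import *
go([.5732,.0041,.13],96.05)
cv2.imwrite('pics/w12.png',arm.capture('wrist')[:,:,::-1])
"
```

```text
t: 17.6
tcp_pos: [0.5274, -0.3892, 0.1366]
orientation: [0.003, 0.67, 0.742, 0.001]
wrist_force: [0.5, -0.8, -2.5]
gripper_width: 0.635
t 17.6 tcp [ 0.5274 -0.3892  0.1366] F [ 0.46 -0.8  -2.53] g 0.635
tool shift cm [38.66  8.56  0.54] | 39.6
rotvec [ 0.0057  0.0043 -0.0038]
```

View pics/w12.png

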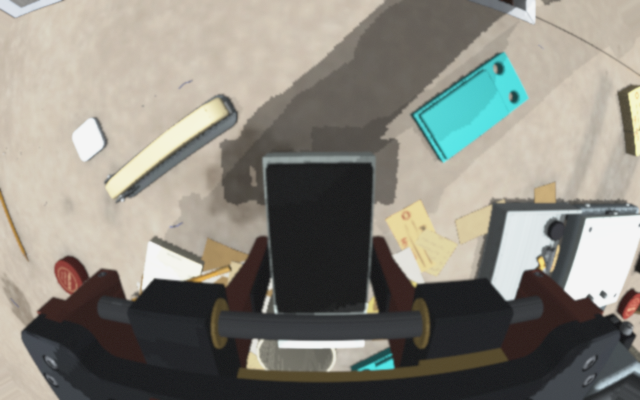

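```bash
python3 -m handwheel '{"gripper":[4,4,4,4,4],"offset":[[5.4,1.2,0],[5.4,1.2,0],[5.4,1.2,0],[5.4,1.2,0],[5.4,1.2,0]],"delta_rot":[[0,0,0],[0,0,0],[0,0,0],[0,0,0],[0,0,0]]}' 40; python3 -c "
from h import *
go([.5732,.0041,.13],96.05)"
```

```text
t: 18.27
tcp_pos: [0.5564, -0.1109, 0.1314]
orientation: [-0.001, 0.669, 0.743, -0.0]
wrist_force: [-0.5, 0.8, -3.3]
gripper_width: 0.632
t 18.27 tcp [ 0.5564 -0.1109  0.1314] F [-0.53  0.83 -3.34] g 0.632
tool shift cm [11.26  2.88  0.13] | 11.62
rotvec [-0.0015 -0.0003 -0.0001]
```

```bash
python3 -m handwheel '{"gripper":[4,4,4,4,4],"offset":[[5,1.2,0],[4,1,0],[1.5,0.5,1],[0,0,2],[0,0,0]],"delta_rot":[[0,0,0],[0,0,0],[0,0,0],[0,0,0],[0,0,0]]}' 40; python3 -m handwheel '{"gripper":[4,4],"offset":[[0,0,0],[0,0,0]],"delta_rot":[[0,0,0],[0,0,0]]}'; python3 -c "
from h import *
go([.5732,.0041,.07],96.05)"
```

```text
t: 18.9
tcp_pos: [0.5712, -0.0067, 0.1]
orientation: [-0.001, 0.669, 0.743, -0.002]
wrist_force: [0.2, -0.0, -1.7]
gripper_width: 0.636
t: 19.15
tcp_pos: [0.5733, -0.0064, 0.1027]
orientation: [0.0, 0.67, 0.743, 0.0]
wrist_force: [-0.6, 1.0, -2.4]
gripper_width: 0.634
t 19.15 tcp [ 0.5733 -0.0064  0.1027] F [-0.62  1.04 -2.36] g 0.634
tool shift cm [1.04 0.09 3.27] | 3.43
rotvec [ 0.0008  0.0002 -0.0024]
```

```bash
python3 -m handwheel '{"gripper":[4,4,4,4],"offset":[[1.0,0.1,1],[0,0,2],[0,0,0],[0,0,0]],"delta_rot":[[0,0,-0.002],[0,0,0],[0,0,0],[0,0,0]]}' 40; python3 -c "
from h import *
go([.5732,.0041,.07],96.05)
cal=arm.get_calibration('wrist')
cv2.imwrite('pics/w13.png',arm.capture('wrist')[:,:,::-1])
cv2.imwrite('pics/s13.png',arm.capture('side')[:,:,::-1])
np.savez('w13.npz',K=cal['K'],world_from_camera=cal['world_from_camera'])
crop(cv2.imread('pics/s13.png'),270,390,130,240,6,'pics/s13c.png')
"
```

```text
t: 19.65
tcp_pos: [0.5731, 0.0046, 0.0724]
orientation: [0.0, 0.669, 0.744, 0.0]
wrist_force: [-0.5, -0.1, -1.2]
gripper_width: 0.638
t 19.65 tcp [0.5731 0.0046 0.0724] F [-0.52 -0.15 -1.22] g 0.638
tool shift cm [-0.05  0.    0.24] | 0.25
rotvec [0.0002 0.     0.0008]
```

View pics/w13.png

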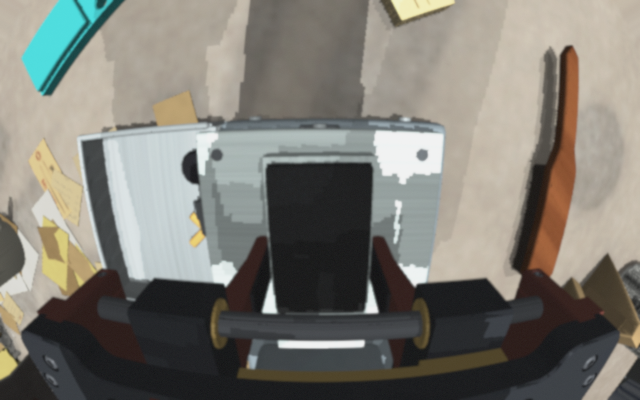

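View pics/s13c.png

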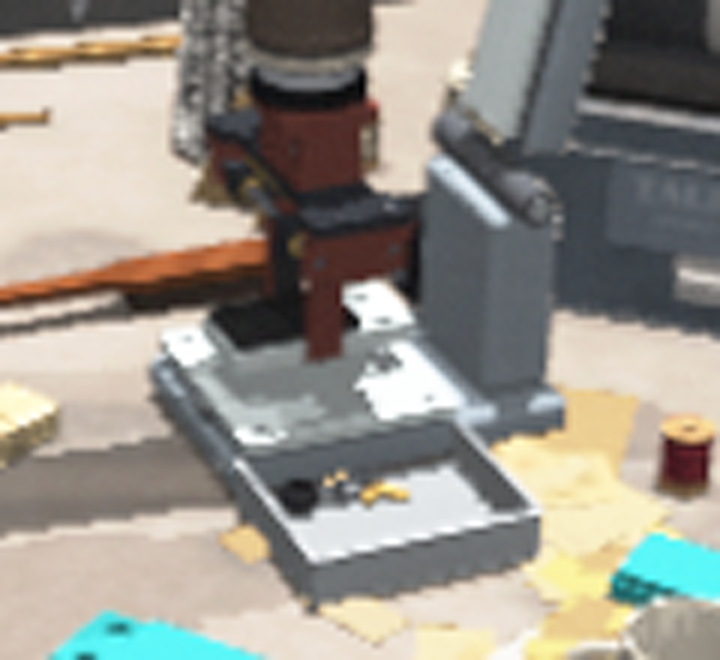

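```bash
python3 -m handwheel '{"gripper":[4,4,4],"offset":[[-0.03,0,0.5],[0,0,0.2],[0,0,0]],"delta_rot":[[0,0,0],[0,0,0],[0,0,0]]}' 40;python3 -m handwheel '{"gripper":[4,4,4],"offset":[[0,0,0.15],[0,0,0.15],[0,0,0]],"delta_rot":[[0,0,0],[0,0,0],[0,0,0]]}' 40
```

```text
t: 20.12
tcp_pos: [0.5729, 0.0041, 0.065]
orientation: [-0.0, 0.669, 0.744, -0.0]
wrist_force: [-0.4, -0.4, -2.7]
gripper_width: 0.634
t: 20.5
tcp_pos: [0.5729, 0.0041, 0.062]
orientation: [-0.0, 0.669, 0.744, -0.0]
wrist_force: [0.0, 0.8, -2.9]
gripper_width: 0.635
```

```bash
python3 -m handwheel '{"gripper":[4,4,4,4],"offset":[[0,0,0.2],[0,0,0.2],[0,0,0.1],[0,0,0]],"delta_rot":[[0,0,0],[0,0,0],[0,0,0],[0,0,0]]}' 40;python3 -m handwheel '{"gripper":[4,4,4],"offset":[[0,0,0.2],[0,0,0.1],[0,0,0]],"delta_rot":[[0,0,0],[0,0,0],[0,0,0]]}' 40
```

```text
t: 21.0
tcp_pos: [0.5729, 0.0041, 0.057]
orientation: [-0.0, 0.669, 0.744, -0.0]
wrist_force: [-0.0, 0.7, -2.4]
gripper_width: 0.632
t: 21.38
tcp_pos: [0.5729, 0.0041, 0.054]
orientation: [-0.0, 0.669, 0.744, -0.0]
wrist_force: [-0.1, -0.9, -2.3]
gripper_width: 0.637
```

```bash
python3 -m handwheel '{"gripper":[4,4,4],"offset":[[0,0,0.1],[0,0,0.1],[0,0,0]],"delta_rot":[[0,0,0],[0,0,0],[0,0,0]]}' 40;python3 -m handwheel '{"gripper":[4,4],"offset":[[0,0,0.05],[0,0,0]],"delta_rot":[[0,0,0],[0,0,0]]}' 40
```

```text
t: 21.75
tcp_pos: [0.573, 0.0041, 0.0522]
orientation: [0.0, 0.669, 0.744, 0.0]
wrist_force: [-0.8, 0.4, -1.6]
gripper_width: 0.633
t: 22.0
tcp_pos: [0.573, 0.0041, 0.0522]
orientation: [0.0, 0.669, 0.744, 0.0]
wrist_force: [-2.9, -0.4, 5.1]
gripper_width: 0.634
```

```bash
python3 -m handwheel '{"gripper":[6.5,8,8,8,8],"offset":[[0,0,-0.05],[0,0,0],[0,0,0],[0,0,-2],[0,0,-3]],"delta_rot":[[0,0,0],[0,0,0],[0,0,0],[0,0,0],[0,0,0]]}' 40;python3 -m handwheel '{"gripper":[8,8,8,8,8],"offset":[[0,-3,-4],[0,-4,-5],[0,0,0],[0,0,0],[0,0,0]],"delta_rot":[[0,0,0],[0,0,0],[0,0,0],[0,0,0],[0,0,0]]}'; python3 -c "
from h import *
go([.516,-.001,.20],96)
cal=arm.get_calibration('wrist')
cv2.imwrite('pics/w14.png',arm.capture('wrist')[:,:,::-1])
cv2.imwrite('pics/s14.png',arm.capture('side')[:,:,::-1])
np.savez('w14.npz',K=cal['K'],world_from_camera=cal['world_from_camera'])
crop(cv2.imread('pics/s14.png'),270,390,140,240,6.5,'pics/s14c.png')
crop(cv2.imread('pics/w14.png'),150,470,90,310,2.5,'pics/w14c.png')
"
```

```text
t: 22.62
tcp_pos: [0.5723, 0.0041, 0.1018]
orientation: [-0.001, 0.669, 0.744, -0.001]
wrist_force: [0.6, 0.8, -0.1]
gripper_width: 0.908
t: 23.25
tcp_pos: [0.5043, -0.003, 0.1897]
orientation: [-0.001, 0.668, 0.744, -0.001]
wrist_force: [-0.6, -0.3, -0.1]
gripper_width: 0.909
t 23.25 tcp [ 0.5043 -0.003   0.1897] F [-0.57 -0.32 -0.1 ] g 0.909
tool shift cm [ 0.08  1.19 -1.03] | 1.57
rotvec [-0.0019  0.0003  0.0018]
```

View pics/w14c.png

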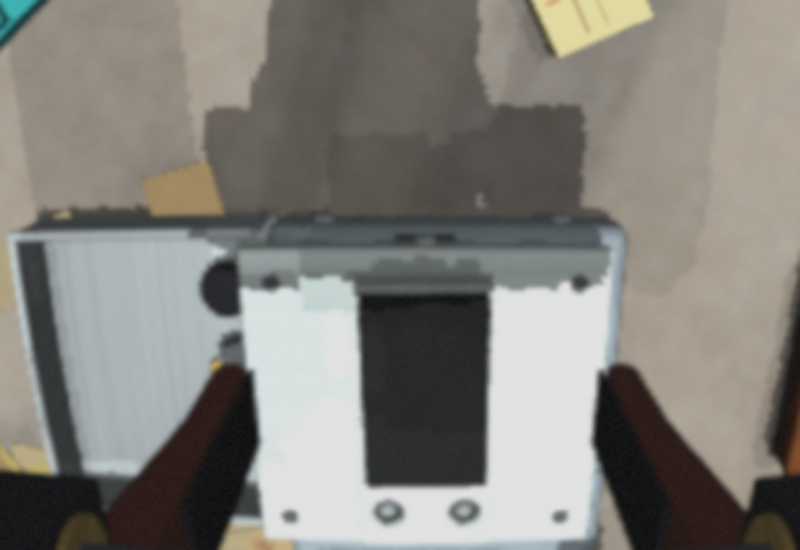

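View pics/s14c.png

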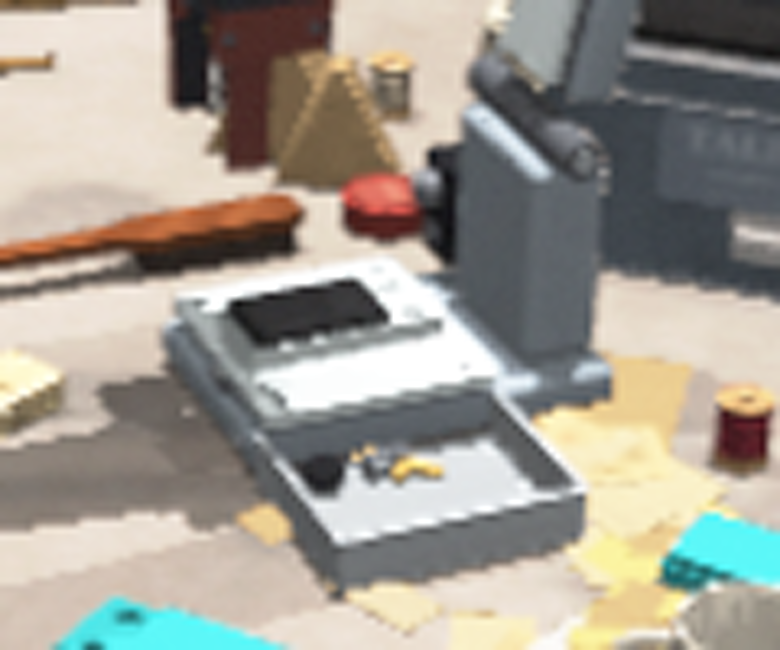

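```bash
python3 -m handwheel '{"gripper":[8,8,8,8],"offset":[[-5,0,-1],[-5,0,0],[-2,0,0],[0,0,0]],"delta_rot":[[0,0,0],[0,0,0],[0,0,0],[0,0,0]]}' 40; python3 -c "
from h import *
cv2.imwrite('pics/w15.png',arm.capture('wrist')[:,:,::-1])
cv2.imwrite('pics/t15.png',arm.capture('top')[:,:,::-1])
crop(cv2.imread('pics/w15.png'),240,400,150,290,5,'pics/w15c.png')
crop(cv2.imread('pics/t15.png'),150,470,120,290,2.5,'pics/t15c.png')
"
```

```text
t: 23.85
tcp_pos: [0.5168, -0.1241, 0.2]
orientation: [-0.0, 0.67, 0.743, -0.001]
wrist_force: [0.0, -0.2, -0.9]
gripper_width: 0.908
```

View pics/w15c.png

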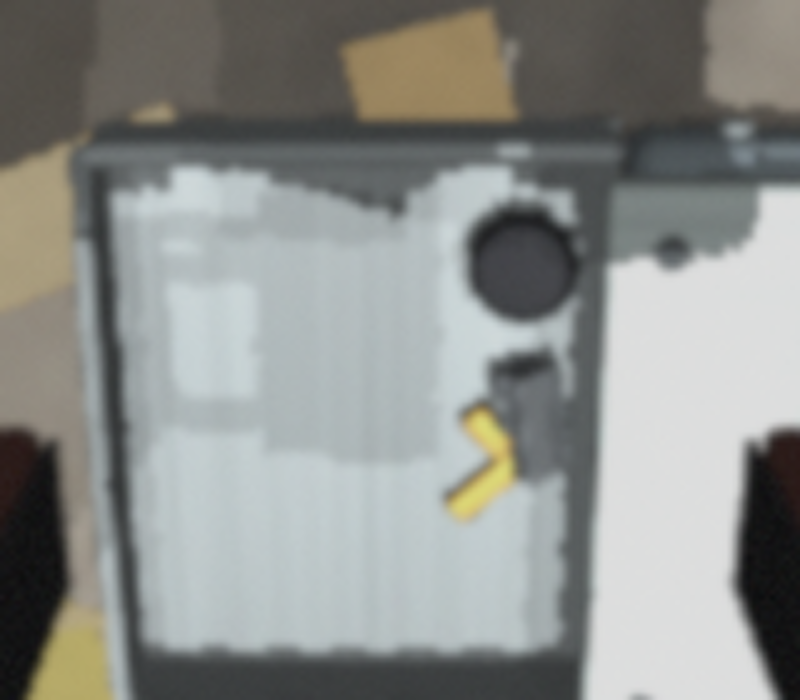

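View pics/t15c.png

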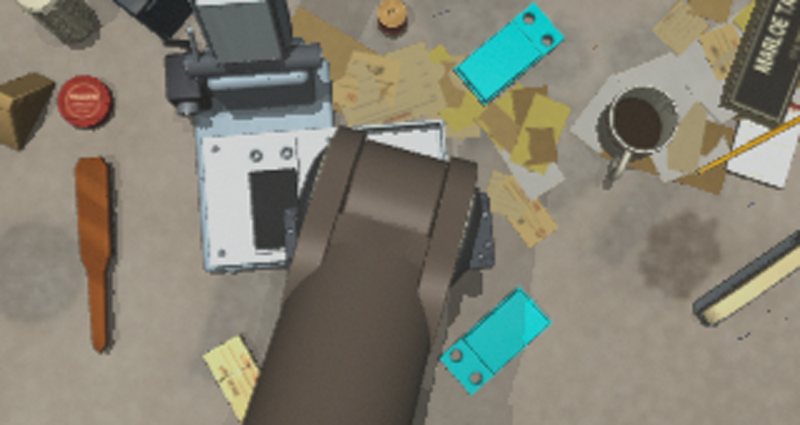

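The snap cap isn't clearly visible in the pan (button (523,262), clip (525,420) and buckle (480,460) are). I'll look from the right, tilted under the bed's edge.

```bash
python3 -m handwheel '{"gripper":[8,8,8,8,8],"offset":[[-5,0,0],[-5,0,0],[-2,0,0],[0,0,0],[0,0,0]],"delta_rot":[[0,0.17,0],[0,0.17,0],[0,0.17,0],[0,0,0],[0,0,0]]}' 40; python3 -c "
from h import *
cv2.imwrite('pics/w16.png',arm.capture('wrist')[:,:,::-1])
cv2.imwrite('pics/t16.png',arm.capture('top')[:,:,::-1])
crop(cv2.imread('pics/t16.png'),240,350,150,240,7,'pics/t16c.png')
"
```

```text
t: 24.58
tcp_pos: [0.5296, -0.2363, 0.1855]
orientation: [-0.186, 0.647, 0.72, 0.165]
wrist_force: [0.7, 0.3, -0.2]
gripper_width: 0.906
```

View pics/w16.png

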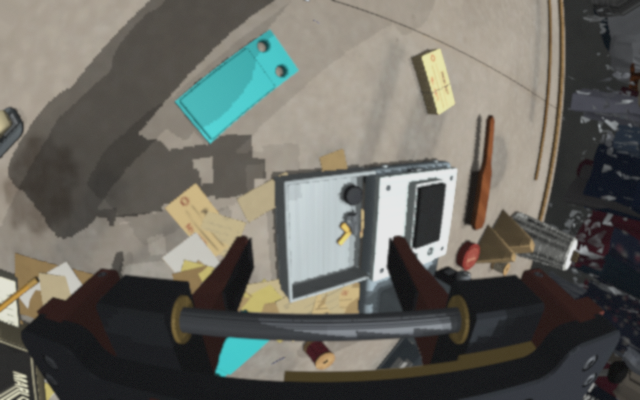

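View pics/t16c.png

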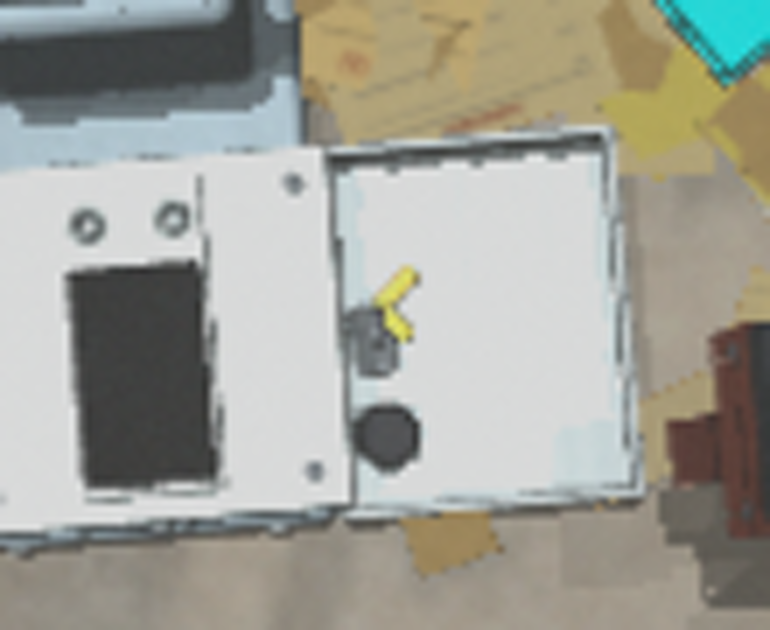

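```bash
python3 -c "
from h import *
crop(cv2.imread('pics/w16.png'),320,400,165,265,8,'pics/w16c.png')
i=cv2.imread('pics/w16c.png');cv2.imwrite('pics/w16c.png',cv2.resize(i,(600,600*i.shape[0]//i.shape[1]))[:600])
"
```

```text
(no output)
```

View pics/w16c.png

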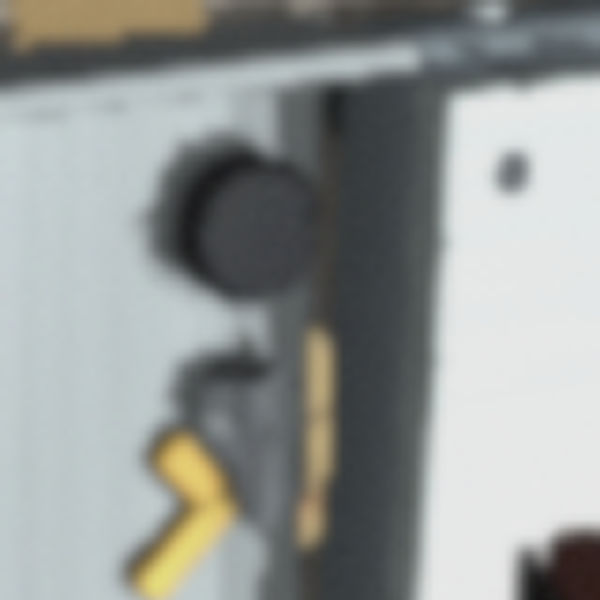

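Run:
```python
from h import *
def tri(a,b):
    o1,v1=ray("top",a);o2,v2=ray("wrist",b);v1=v1[0]/np.linalg.norm(v1);v2=v2[0]/np.linalg.norm(v2)
    s=np.linalg.lstsq(np.c_[v1,-v2],o2-o1,rcond=None)[0];p=o1+s[0]*v1;q=o2+s[1]*v2;return np.round((p+q)/2,4),np.round(np.linalg.norm(p-q)*1000,1)
ft=lambda p:(np.array(p)+.5)/7+[240,150]-.5
fw=lambda p:(np.array(p)+.5)*80/600+[320,165]-.5
print("button top",tri(ft((387,437)),fw((255,228))))
print("buckle corner",tri(ft((377,302)),fw((238,508))), "screw (z .05)",tri(ft((316,471)),fw((512,172))))
print("pan rim far-right corner z .039",)
C=np.array([.576,.0044]);a=np.radians(6.05);X=np.array([np.cos(a),np.sin(a)]);Y=np.array([-X[1],X[0]])
for z in(.005,.0135,.0215): print(z,project("wrist",np.r_[onplane("top",ft((387,437)),z)[0]]),fw((255,228)))
print(arm.get_calibration("wrist")["world_from_camera"][:3,3])
```

```text
button top (array([ 0.5409, -0.0947,  0.0235]), np.float64(1.0))
buckle corner (array([ 0.5948, -0.0884,  0.02  ]), np.float64(2.5)) screw (z .05) (array([ 0.5246, -0.0677,  0.0549]), np.float64(0.2))
pan rim far-right corner z .039
0.005 [[345.93748788 191.55770239]] [353.56666667 194.96666667]
0.0135 [[349.48719893 192.761527  ]] [353.56666667 194.96666667]
0.0215 [[352.9428539  193.93519057]] [353.56666667 194.96666667]
[ 0.45599767 -0.3220958   0.32911934]
```

```bash
python3 -c "
from h import *
go([.575,-.15,.095])"
```

```text
t 24.68 tcp [ 0.5302 -0.2354  0.1872] F [0.73 0.02 1.01] g 0.915
tool shift cm [ 2.57  5.38 11.93] | 13.33
```

```bash
python3 -m handwheel '{"gripper":[8,8,8,8],"offset":[[0.9,1.8,4],[0.9,1.8,4],[0.8,1.8,3],[0,0,0]],"delta_rot":[[0,0,0],[0,0,0],[0,0,0],[0,0,0]]}' 40; python3 -c "
from h import *
cv2.imwrite('pics/w17.png',arm.capture('wrist')[:,:,::-1])
"
```

```text
t: 25.18
tcp_pos: [0.5756, -0.1512, 0.1024]
orientation: [-0.187, 0.645, 0.722, 0.166]
wrist_force: [-0.1, -0.6, 0.2]
gripper_width: 0.911
```

View pics/w17.png

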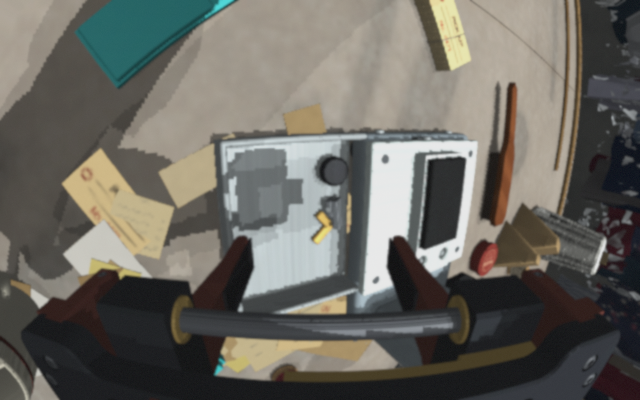

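```bash
python3 -c "
from h import *
i=cv2.imread('pics/w17.png')[145:255,300:370];i=cv2.resize(i,None,fx=5.4,fy=5.4,interpolation=2)
j=cv2.convertScaleAbs(i,alpha=2.2,beta=-20)
cv2.imwrite('pics/w17c.png',np.hstack([i,j]))
"
```

```text
(no output)
```

View pics/w17c.png

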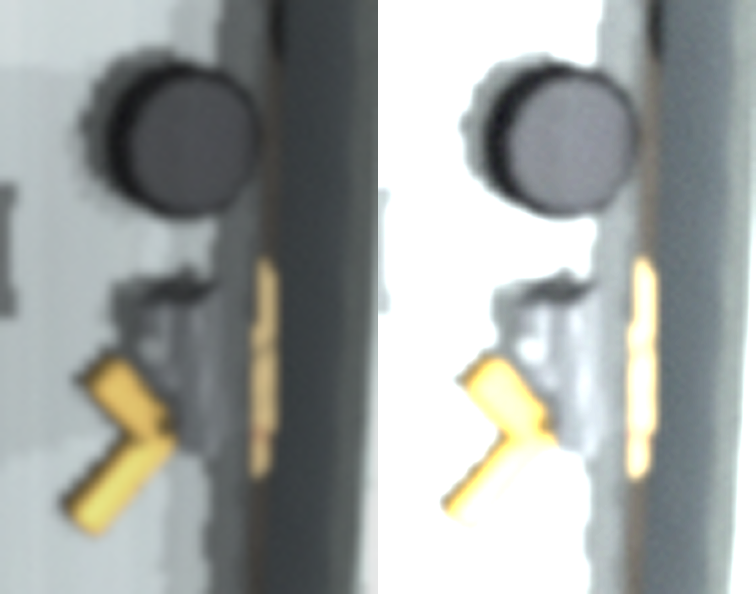

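```bash
python3 -c "
from h import *
R=[]
for n in ('top7','top8','top9','t16'):
    i=cv2.imread(f'pics/{n}.png')[180:228,274:310];R.append(cv2.convertScaleAbs(cv2.resize(i,None,fx=10,fy=10,interpolation=2),alpha=1.3))
R=[cv2.resize(r,(200*2,266*2)) for r in R]
cv2.imwrite('pics/seq.png',cv2.resize(np.hstack(R),(800,266)))
R=[]
for n in ('side7','side8','side9','s14'):
    i=cv2.imread(f'pics/{n}.png')[200:222,308:345];R.append(cv2.resize(i,(400,238),interpolation=2))
cv2.imwrite('pics/seqs.png',np.vstack([np.hstack(R[:2]),np.hstack(R[2:])]))
"
```

```text
(no output)
```

View pics/seq.png

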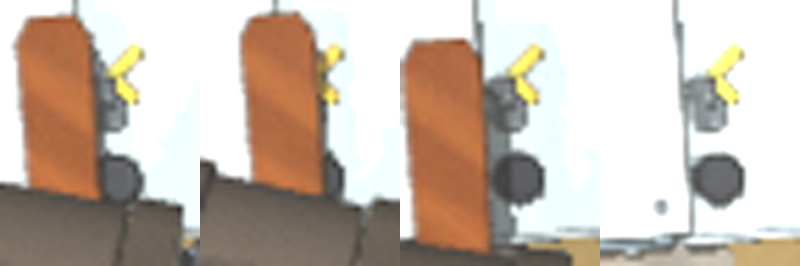

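View pics/seqs.png

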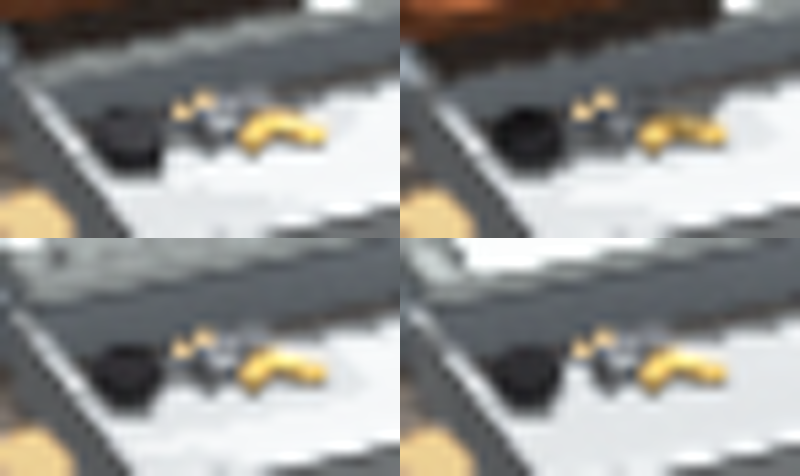

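```bash
python3 -m handwheel '{"gripper":[3,3,3,3,3],"offset":[[-0.6,0,-1],[-0.6,0,-1],[0,0,0],[0,0,0],[0,0,0]],"delta_rot":[[0,0,0],[0,0.12,0],[0,0.12,0],[0,0.12,0],[0,0,0]]}' 20; python3 -c "
from h import *
cv2.imwrite('pics/w18.png',arm.capture('wrist')[:,:,::-1])
print(arm.get_calibration('wrist')['world_from_camera'][:3,3])
"
```

```text
t: 25.85
tcp_pos: [0.5755, -0.1809, 0.1126]
orientation: [-0.311, 0.61, 0.674, 0.278]
wrist_force: [0.1, 0.1, -0.5]
gripper_width: 0.381
[ 0.50632396 -0.31027264  0.21954813]
```

View pics/w18.png

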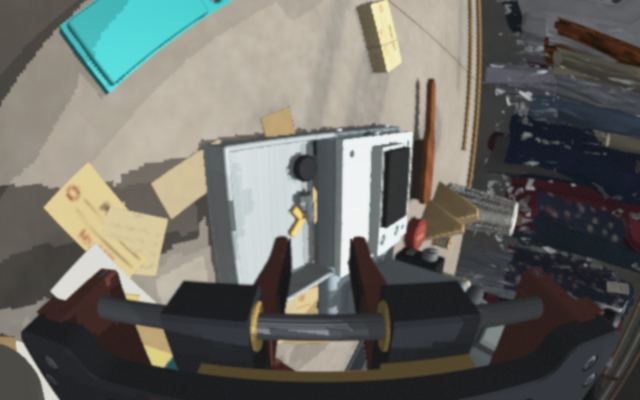

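```bash
python3 -c "
from h import *
i=cv2.imread('pics/w18.png')[145:240,275:335];i=cv2.resize(i,None,fx=6.2,fy=6.2,interpolation=2)
j=cv2.convertScaleAbs(i,alpha=2,beta=-10)
cv2.imwrite('pics/w18c.png',np.hstack([i,j]))
"
```

```text
(no output)
```

View pics/w18c.png

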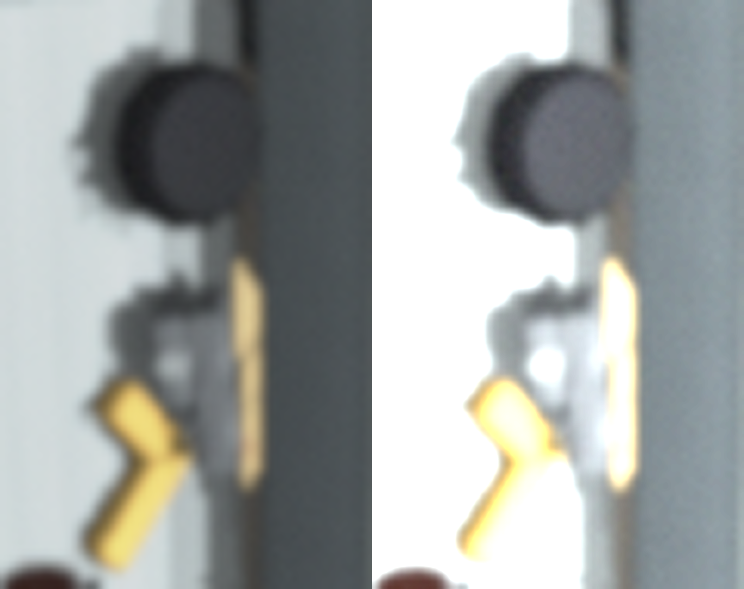

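Run:
```python
from h import *
im=cv2.imread("pics/w18.png");tp=cv2.imread("pics/t16.png")
# dark-blob centroids
def blob(img,x0,x1,y0,y1,thr):
    g=cv2.cvtColor(img,cv2.COLOR_BGR2GRAY)[y0:y1,x0:x1];ys,xs=np.nonzero(g<thr);return xs.mean()+x0,ys.mean()+y0,xs.min()+x0,xs.max()+x0,ys.min()+y0,ys.max()+y0
print("top button",np.round(blob(tp,289,302,205,219,110),1),"top screw",np.round(blob(tp,281,289,213,221,150),1))
print("w18 screw",np.round(blob(im,347,358,148,160,130),1))
crop(im,290,365,145,185,10,"pics/z.png")
def tri(a,b):
    o1,v1=ray("top",a);o2,v2=ray("wrist",b);v1=v1[0]/np.linalg.norm(v1);v2=v2[0]/np.linalg.norm(v2)
    s=np.linalg.lstsq(np.c_[v1,-v2],o2-o1,rcond=None)[0];p=o1+s[0]*v1;q=o2+s[1]*v2;return np.round((p+q)/2,4),np.round(np.linalg.norm(p-q)*1000,1)
tb=blob(tp,289,302,205,219,110)[:2];ts=blob(tp,281,289,213,221,150)[:2];ws=blob(im,347,358,148,160,130)[:2]
print("button",tri(tb,(307.7-.4,168.1-.4)),"screw",tri(ts,ws))
```

```text
top button [294.7 211.9 290.  299.  208.  216. ] top screw [284.5 216.5 284.  285.  216.  217. ]
w18 screw [351.5 153.5 351.  352.  153.  154. ]
button (array([ 0.5415, -0.0941,  0.0218]), np.float64(1.1)) screw (array([ 0.5256, -0.0669,  0.0525]), np.float64(0.1))
```

View pics/z.png

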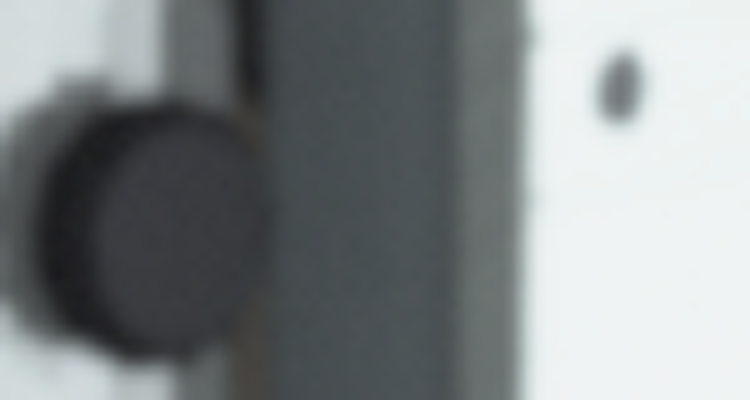

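```bash
python3 -m handwheel '{"gripper":[3,3,3,3,3],"offset":[[0,0,-4],[0,0,-4],[0,0,0],[0,0,0],[0,0,0]],"delta_rot":[[0,-0.15,0],[0,-0.15,0],[0,-0.15,0],[0,0,0],[0,0,0]]}'; python3 -c "
from h import *
cv2.imwrite('pics/t19.png',arm.capture('top')[:,:,::-1])
cv2.imwrite('pics/s19.png',arm.capture('side')[:,:,::-1])
crop(cv2.imread('pics/t19.png'),140,500,120,290,2.2,'pics/t19c.png')
# platen vs bed from w14
z=np.load('w14.npz');cal=dict(K=z['K'],world_from_camera=z['world_from_camera'])
f=lambda p:(np.array(p)+.5)/2.5+[150,90]-.5
s=onplane('wrist',f([(270,283),(580,283),(560,516),(290,516)]),.05,cal)[:,:2]
P=onplane('wrist',f([(367,486),(487,485),(359,295),(489,294)]),.072,cal)[:,:2]
X=(s[3]-s[0]+s[2]-s[1]);X/=np.linalg.norm(X);p=(P[:2].mean(0)-P[2:].mean(0));p/=np.linalg.norm(p)
print('bed c',s.mean(0),'platen from pad',P[:2].mean(0)-.027*X,P[2:].mean(0)+.059*X,'yaw diff',np.degrees(np.arctan2(p[1],p[0])-np.arctan2(X[1],X[0])))
"
```

```text
t: 26.52
tcp_pos: [0.5828, -0.2327, 0.1709]
orientation: [-0.153, 0.654, 0.728, 0.137]
wrist_force: [-0.1, -0.5, -1.6]
gripper_width: 0.342
bed c [0.57625359 0.00457474] platen from pad [0.5746196 0.0052732] [0.57469006 0.00403716] yaw diff 0.8231337619236189
```

View pics/t19c.png

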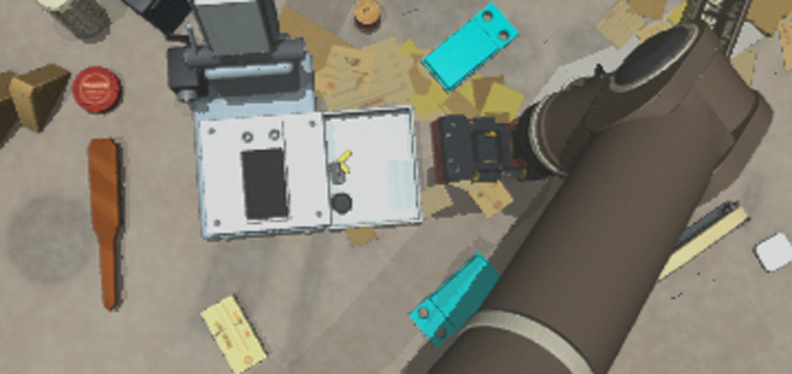

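View pics/s19.png

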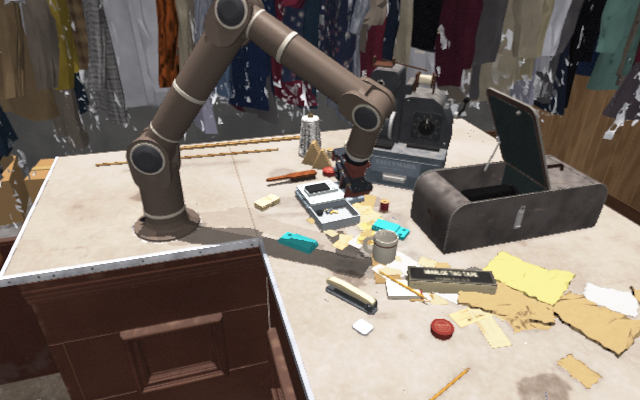

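```bash
python3 -c "
from workcell import arm
print(arm.close_job())"
```

```text
the job is handed in; nothing more can be done
None
```

I handed the job in at about 26.6 s, and everything looks done. The one thing I could not fully confirm is where the snap cap ended up.

- **Sweep:** I pinched the brush across the handle and swept once from left of the scrap to past the right-hand edge. From first contact on, the bristle force, read at the end of each move, was about 1.2 N as they touched, then 3.1–7.1 N and mostly 4–6 N. The gripper stayed off the bed during the sweep.
- **Brush:** It lies flat on the counter left of the press, well over 150 mm from the seat.
- **Platen:** I chose the black-padded one, turned it 12° and lowered it over the dowels with no resistance until it bore on the bed.

What the last checks showed:
- **Platen seat:** Both dowels show through the holes. It measured within about 2 mm of its seat and 1° in yaw. The arm stopped at the height that means it is home.
- **Bed and other items:** The bed is clear, and the mug, stapler, pin tin and tag pack look unmoved in the last views. I did not measure them.
- **Scrap:** The button, hanger clip and buckle piece are plainly in the pan. I never saw the snap cap clearly there. Most likely it lies under the button: the button's top measured about 19–22 mm above the counter, against 13.5 mm if it lay flat on the pan floor. The cap is not on the bed or anywhere else visible.
- **Disagreement:** That two-view height check read 2.5–5 mm too high on a bed screw, so it supports the cap being under the button but does not prove it.

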